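# Put the washed paddles and scoops away to dry

## Robot

A 6-joint arm with a two-finger parallel gripper is mounted at the origin on the work surface. World frame = base frame: x ahead of the robot, y to its left, z up, the work surface at z = 0. Lengths are in mm, angles in degrees, forces in N, time in s.
With the tool pointing down it reaches from about 325 to 900 mm from the base axis. Payload 3.5 kg.
Tool frame: the origin (TCP) lies between the finger pads; the fingertips stand 22 mm ahead of it and the grasp point (between the pads) lies 3 mm ahead of it (tips_ahead is the z of the fingertips in the tool frame, in mm); z points along the fingers, y is the line along which they close (so a half turn about z gives the same grasp; the last joint's range is limited). The gripper opens to 85 mm and grips with 20 to 120 N. Pads are 22 mm wide; open, the fingers measure 114 mm over their backs; the gripper's body (76 mm by 85 mm) begins 54 mm behind the grasp point. The pads swing forward as they close: fully open they stand 13 mm farther back than shut.
Start: joints at [-81.498, 15.837, -1.513, 72.651, 0, 84.076], TCP at [155.705, -605.292, 253.313] pointing down, gripper open.
Joint ranges: [-178.77, 178.77], [-48.84, 107.48], [-61.69, 71.31], [-111.58, 123.2], [-90, 87.43], [-180, 180]. Speed limits (degrees/s): [147.25, 147.25, 180, 180, 180, 180].

## Interface

Orientations are given as a 3x3 rotation matrix whose columns are the frame's x, y, z axes.
In Python, from station import state, capture, camera_info, close_job, tips_ahead gives the robot as it stands. The module is installed in compiled form; this text tells all that it offers.
- The arm moves only by the tool apply_moves, never from a script. Its argument "targets" is a list of rows, each a list of 3 entries, a list of its own where there are three numbers: the opening, from 0 (shut) to 1 (fully open), then the shift along the tool's x, y, z as a fraction of full scale, then the turn about the tool's z as a fraction of full scale. In form: [[jaw, [x, y, z], spin], ...]. A call has 1 to 5 rows; each row shifts and turns the commanded pose from where the row before left it, along the tool's axes as they then stand; what a row does not reach is not made up. Full scale, the value 1, is 0.5 m for a shift and 90 degrees for a turn. A row lasts 1/8 s, in which the tool goes at most 62.5 mm and 10.7 degrees, less where a joint would pass 70% of its speed; a pose out of reach is approached as far as the arm can. A call with a number of a shift or a turn outside -1 to 1 is refused whole. A call with a gripper value outside its range is refused whole. The fingers move at their own pace and stop on an object; the grip force is fixed at half the most. Time passes only in rows, so rows that do not move let the fingers close. It gives the time, the measured TCP pose, the force, the opening and the grip force at its end, in the units of the state.
- state(): the state, without advancing time (a new reading comes with each control period).
- capture(name): name is "scene" or "top"; returns the picture (400x640x3 uint8, red, green, blue); there is no depth.
- camera_info(name): a dict with "fx", "fy", "cx", "cy" (pixels), "eye" and "attitude" of the camera in the world. Camera axes: x right, y down, z forward; pixel columns grow to the right and rows downward; lengths in mm; the calibration is good to about 2 mm. A picture is of the moment at which its call begins. camera_info takes no time and is no camera call.
- close_job(): hands the job in; it is judged then, once.
The state is a dict: "clock": time; "q": joint angles; "qvel": joint speeds; "tau": joint torques, N m; "tcp_pos": TCP position; "ee_rot": TCP orientation; "force": force on the tool from outside, world axes, zero at the start; "ft_torque": the same for the moment, N m; "width": finger opening in mm; "finger_force": force on a finger pad.
Only numpy, scipy, OpenCV 4.12 (cv2) and the standard library are available. Lean on these libraries where they do the work, as an engineer would, in place of code of your own. Each camera call takes 0.05 s, during which the arm holds its last target. There are 200 camera calls.

## Task

The washing-up from the sample room lies on the bench: lean every mixing paddle on the drying board with its blade up against the wall and its handle end down on the tray, right up against the inside of the foot stop, no two paddles touching; and hang every scoop by its loop on a free hook of the rack, one scoop to a hook, without knocking the neighbouring utensils off their hooks. Everything must end leaning or hanging still, not swinging, and do not shove or tip the other things on the bench.

Things in the scene. Friction and masses are not known exactly. Their poses are not given: they have to be found in the camera images.
- board: Fixed drying board. Origin at bench level, mid-length; -x its front (faces inward), y along it (340), z up; mm: tray x -80..80, top z = 8; grey wall, front face x = 50, top z = 218; foot stop, a strip x -47..-35 all along, top z = 30; feet stand between. Four fins (y +-165, +-55, 4 thick) stand 30 out from the wall up to z = 200 and part it into three bays.
- rack: Fixed hook rack. Origin at bench level, -x front (faces inward), y along it, z up; mm: base plate x -65..85, z 0..12, y +-210; posts (y +-200) and a rail at x = 37, z = 258. Five hooks at y = -140, -70, 0, 70, 140 (hooks 1 to 5; 2 and 4 are free): level 8 mm rods from the rail forward to x = -30, then a tip rising to x = -38, its top at z = 272.
- hook2 (a point): Seat of free hook 2: on top of its level rod, between tip and rail (rack x = -5, y = -70, z = 262 mm). The upturned tip's end is 37 mm further to the front and 10 mm higher than this point. Axes as the rack's.
- hook4 (a point): Seat of free hook 4: on top of its level rod, between tip and rail (rack x = -5, y = 70, z = 262 mm). The upturned tip's end is 37 mm further to the front and 10 mm higher than this point. Axes as the rack's.
- paddle1: Grey paddle, 190 mm, about 130 g, lying flat at first; may be absent. Origin on its flat back, mid-length; x towards the blade, y across, z out of the back; mm: handle x -95..25, 20 wide, 18 thick (z 0..18); blade x 23..95, 42 wide, z 0..10, two dark spots. Balances near x = 4. The handle end is the foot. Foot at the stop, it leans about 21 degrees from vertical.
- paddle1_foot (a point): Middle of the handle's end face (paddle x = -95, z = 9 mm).
- paddle1_tip (a point): Middle of the blade's end face (paddle x = 95, z = 5 mm).
- paddle2: Grey paddle, 190 mm, about 130 g, lying flat at first; may be absent. Origin on its flat back, mid-length; x towards the blade, y across, z out of the back; mm: handle x -95..25, 20 wide, 18 thick (z 0..18); blade x 23..95, 42 wide, z 0..10, two dark spots. Balances near x = 4. The handle end is the foot. Foot at the stop, it leans about 21 degrees from vertical.
- paddle2_foot (a point): Middle of the handle's end face (paddle x = -95, z = 9 mm).
- paddle2_tip (a point): Middle of the blade's end face (paddle x = 95, z = 5 mm).
- paddle3: Grey paddle, 190 mm, about 130 g, lying flat at first; may be absent. Origin on its flat back, mid-length; x towards the blade, y across, z out of the back; mm: handle x -95..25, 20 wide, 18 thick (z 0..18); blade x 23..95, 42 wide, z 0..10, two dark spots. Balances near x = 4. The handle end is the foot. Foot at the stop, it leans about 21 degrees from vertical.
- paddle3_foot (a point): Middle of the handle's end face (paddle x = -95, z = 9 mm).
- paddle3_tip (a point): Middle of the blade's end face (paddle x = 95, z = 5 mm).
- scoop1: Aluminium scoop, 200 mm, about 140 g, lying flat at first; may be absent. Origin on its underside, mid-length; x towards its rectangular hanging loop, y across, z up; mm: pan x -100..-45, 46 wide, 18 high; shank x -45..53, 14 by 14 (z 0..14); loop x 49..100, 46 wide, z 0..8, its opening x 55..93 and 34 wide.
- scoop1_eye (a point): Inner edge of the loop's end bar, where it hangs on a hook (scoop x = 93, z = 4 mm). Axes as the scoop's.
- scoop2: Aluminium scoop, 200 mm, about 140 g, lying flat at first; may be absent. Origin on its underside, mid-length; x towards its rectangular hanging loop, y across, z up; mm: pan x -100..-45, 46 wide, 18 high; shank x -45..53, 14 by 14 (z 0..14); loop x 49..100, 46 wide, z 0..8, its opening x 55..93 and 34 wide.
- scoop2_eye (a point): Inner edge of the loop's end bar, where it hangs on a hook (scoop x = 93, z = 4 mm). Axes as the scoop's.
- turner: Bystander: a flat steel turner, 170 mm long, up to 48 mm wide, hanging loose by a loop like the scoops' on hook 1, 3 or 5. Origin at the inner edge of its loop's top bar, resting on the hook; z up. Must stay hanging.
- strainer: Bystander: a round steel strainer, 170 mm long, up to 48 mm wide, hanging loose by a loop like the scoops' on hook 1, 3 or 5. Origin at the inner edge of its loop's top bar, resting on the hook; z up. Must stay hanging.
- brush: Bystander: a short brush on a steel stem, 170 mm long, up to 48 mm wide, hanging loose by a loop like the scoops' on hook 1, 3 or 5. Origin at the inner edge of its loop's top bar, resting on the hook; z up. Must stay hanging.
- jar: Bystander, loose on the bench: squat jar, blue cap, 52 mm across, 40 mm high. Origin under its middle.
- beaker: Bystander, loose on the bench: glass beaker, 64 mm across, 80 mm high. Origin under its middle.
- reagent: Bystander, loose on the bench: glass reagent bottle, blue cap, 64 mm across, 130 mm high. Origin under its middle.
Mind the look-alikes: they are no part of the job. What is shaped like the paddle1 but green or purple is not meant. Leave any yellow look-alike of the paddle3 alone.

How it is judged:
By the outcome, as a careful person would: the job done as asked, in the order asked, and still so for the second after the job is handed in, with the robot touching nothing.
Of paddle1, paddle2, paddle3 only 2 to 3 are there at a start; the rules pass over those that are not, and their reading is None.
Of scoop1, scoop2 only 1 to 2 are there at a start; the rules pass over those that are not, and their reading is None.
At some moment in a run one of paddle1, paddle2, paddle3, scoop1, scoop2 may be knocked a few centimetres aside while the robot is not near it.
Once in a run the grip may slacken for a moment while it holds something.
It also fails if it takes over 210 s, if anything falls off the work surface, if the arm or the gripper's body presses on something with over 40 N, if the wrist force passes 120 N, or if a joint passes its speed limit or range.

## Working session

There is one attempt and no reset: what is moved stays moved. The work goes in short steps, Python scripts to look and compute and a tool call to move; the robot and the scene stay as the last step left them, time stands still between calls to the robot, and variables do not carry over. Pictures are saved under pics/ and viewed, at most 14 in all, crops included, and the job is handed in when it is done.

Besides the shell and the picture viewer there is one more tool, called after "Call:" by a JSON object that holds its "name" and its "arguments". apply_moves: Moves the arm, as the interface text tells. Shift numbers are shares of 0.5 m and turn numbers shares of 90 degrees, none past 1 either way. Its arguments: {"type":"object","properties":{"targets":{"type":"array","items":{"type":"array"}}},"required":["targets"]}

```bash
ls; mkdir -p pics; python3 - <<'E'
from station import *
import cv2
print(tips_ahead if not callable(tips_ahead) else tips_ahead())
print(state())
for n in("scene","top"):
    print(n,camera_info(n)); cv2.imwrite(f"pics/{n}0.png",capture(n)[:,:,::-1])
E
```

```text
pics
22.0
{'clock': 0.0, 'q': array([-8.14972037e+01,  1.58797959e+01, -1.59741030e+00,  7.26497895e+01,
       -1.48423557e-04,  8.40771907e+01]), 'qvel': array([ 0.04860572, -0.02803873, -0.02614631,  0.06271806, -0.04382506,
        0.11149162]), 'tau': array([-1.47909082e-03, -4.45507944e+01,  2.95202333e+01,  1.64735899e-02,
       -2.11857118e-04,  4.23182811e-06]), 'tcp_pos': array([ 155.60111111, -604.57827966,  252.14652035]), 'ee_rot': array([[ 9.68471961e-01,  2.49122363e-01, -3.30287312e-04],
       [ 2.49122479e-01, -9.68469507e-01,  2.19174633e-03],
       [ 2.26139835e-04, -2.20492686e-03, -9.99997544e-01]]), 'force': array([-0.23920675, -0.39193789, -0.02507942]), 'ft_torque': array([-0.06645443, -0.01079564, -0.01539393]), 'finger_force': 0.0, 'width': 85.33612751681127}
scene {'fx': 451.8117081040548, 'fy': 451.8117081040548, 'cx': 310.09926329083095, 'cy': 193.47671684703795, 'eye': array([1077.85708819,  743.89717534, 1155.72284215]), 'attitude': array([[-0.79785311,  0.42922959, -0.4233112 ],
       [ 0.60282707,  0.57442089, -0.553751  ],
       [ 0.00547248, -0.69699541, -0.71705471]])}
top {'fx': 366.1186976537668, 'fy': 366.1186976537668, 'cx': 322.6062217801941, 'cy': 200.9043177121856, 'eye': array([ 343.37819411,    2.75501457, 1122.33921617]), 'attitude': array([[-0.0096018 , -0.98988464,  0.14154933],
       [-0.99993157,  0.00855878, -0.00797556],
       [ 0.00668339, -0.14161622, -0.98989907]])}
```

View pics/scene0.png

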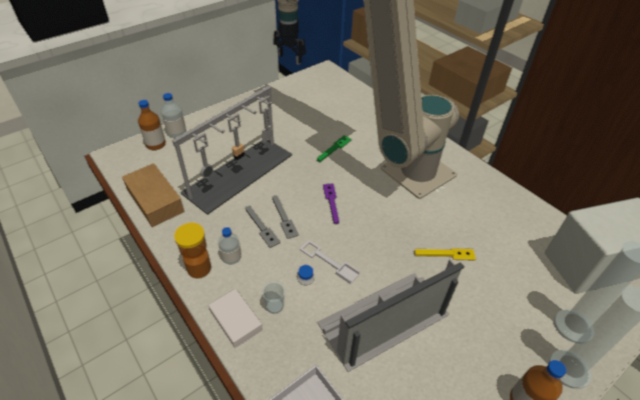

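View pics/top0.png

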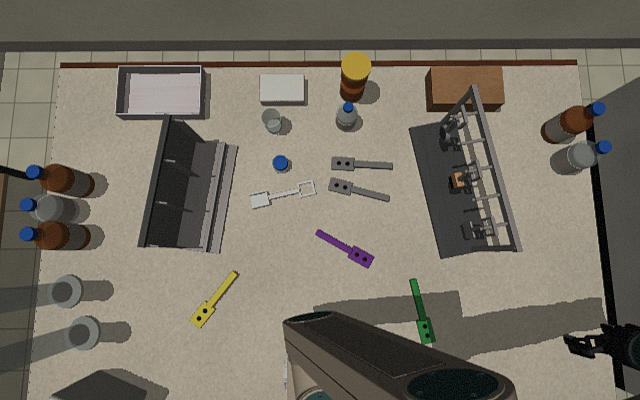

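```bash
python3 - <<'E'
import cv2,numpy as np
t=cv2.imread("pics/top0.png"); s=cv2.imread("pics/scene0.png")
up=lambda a,k:cv2.resize(a,None,fx=k,fy=k,interpolation=cv2.INTER_CUBIC)
cv2.imwrite("pics/a.png",np.hstack([up(t[80:262,130:250],3.2),up(t[80:262,405:525],3.2)]))
cv2.imwrite("pics/b.png",np.hstack([up(s[255:370,315:475],2.5),up(s[85:200,175:335][:115],2.5)]))
cv2.imwrite("pics/c.png",np.vstack([up(t[140:212,240:400],5)[:360],up(s[175:290,240:400],2)]) if 0 else up(t[140:212,240:400],5))
E
```

```text
(no output)
```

View pics/a.png

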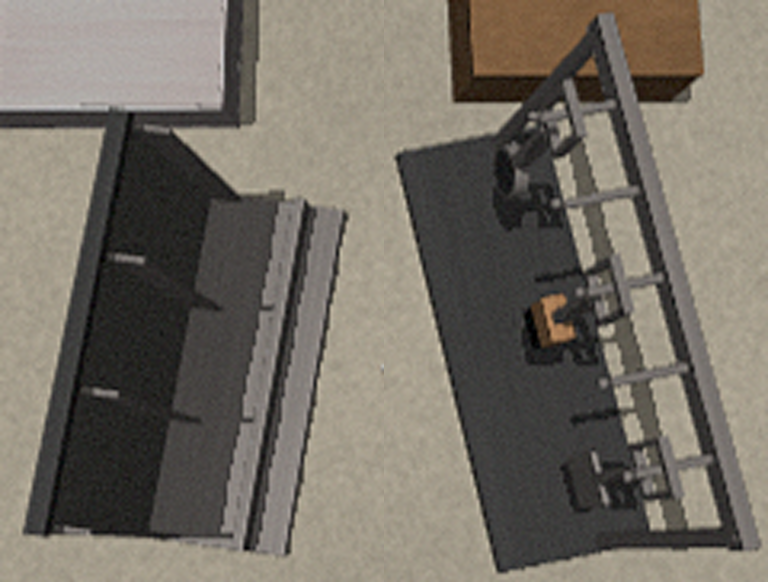

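View pics/b.png

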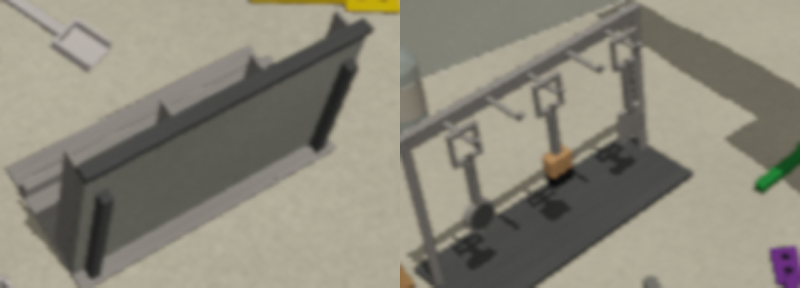

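View pics/c.png

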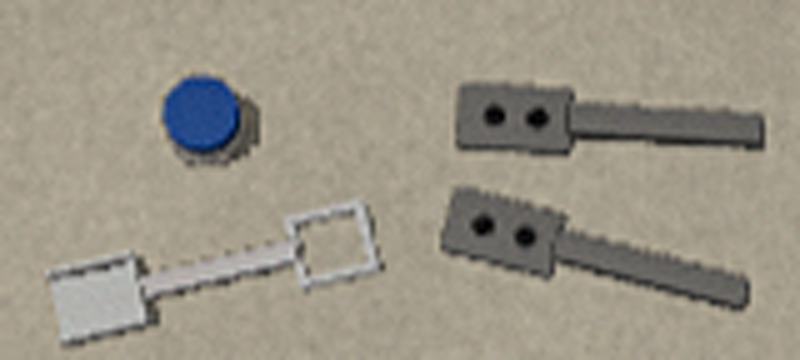

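```bash
cat > h.py <<'E'
import numpy as np,cv2
from station import *
def ray(cam,p):
    c=camera_info(cam); d=c["attitude"]@np.array([(p[0]-c["cx"])/c["fx"],(p[1]-c["cy"])/c["fy"],1])
    return c["eye"],d/np.linalg.norm(d)
def onz(cam,p,z):
    e,d=ray(cam,p); return (e+d*(z-e[2])/d[2])
def proj(cam,X):
    c=camera_info(cam); v=c["attitude"].T@(np.array(X)-c["eye"]); return np.array([c["fx"]*v[0]/v[2]+c["cx"],c["fy"]*v[1]/v[2]+c["cy"]])
def tri(pt,ps):
    A=np.zeros((3,3));b=np.zeros(3)
    for c,p in(("top",pt),("scene",ps)):
        e,d=ray(c,p);M=np.eye(3)-np.outer(d,d);A+=M;b+=M@e
    X=np.linalg.solve(A,b);return X,np.round(proj("top",X)-pt,1)
def blobs(mask,amin):
    n,l,s,c=cv2.connectedComponentsWithStats(mask.astype(np.uint8)); return [(s[i],c[i],l==i) for i in range(1,n) if s[i][4]>=amin]
def axis(cam,m,z):
    ys,xs=np.nonzero(m); P=np.array([onz(cam,(x,y),z)[:2] for x,y in zip(xs,ys)]).astype(np.float32)
    v=cv2.fitLine(P,cv2.DIST_HUBER,0,1,.01).ravel(); u=v[:2]; t=(P-v[2:])@u; w=(P-v[2:])@np.array([-u[1],u[0]])
    return v[2:],u,t,w
E
python3 - <<'E'
from h import *
np.set_printoptions(precision=1,suppress=True)
t=cv2.imread("pics/top0.png"); s=cv2.imread("pics/scene0.png")
A=lambda x,y:(x/3.2+130,y/3.2+80); R=lambda x,y:((x-384)/3.2+405,y/3.2+80)
B=lambda x,y:(x/2.5+315,y/2.5+255); S=lambda x,y:((x-400)/2.5+175,y/2.5+85)
print("tray front",onz("top",A(347,210),8),onz("top",A(287,555),8))
print("wall top front",onz("top",A(130,112),218),onz("top",A(48,533),218))
print("rack base front",onz("top",R(398,155),12),onz("top",R(498,570),12))
print("hook tips z272",onz("top",R(555,203),270),onz("top",R(603,383),270))
print("tri",tri(R(555,203),S(522,117)),tri(R(603,383),S(600,69)))
print("rod roots z258",onz("top",R(636,191),262),onz("top",R(688,369),262))
print("scene wall top",onz("scene",B(65,155),200))
for n,im,box in(("top",t,(150,205,325,400)),("scene",s,(185,255,235,305))):
    y0,y1,x0,x1=box; g=im[y0:y1,x0:x1].astype(int); gm=g.max(2); sat=g.max(2)-g.min(2)
    print(n,np.median(gm),np.median(sat))
    m=np.zeros(im.shape[:2],bool); m[y0:y1,x0:x1]=(gm<115)&(sat<28)
    for st,c,bm in blobs(m,100):
        o,u,tt,w=axis(n,bm,8); print(n,st,c,"o",o,"u",u,"ang",np.degrees(np.arctan2(u[1],u[0])),"t",tt.min(),tt.max(),"w",w.min(),w.max(),"ends",o+u*tt.min(),o+u*tt.max())
    d=np.zeros(im.shape[:2],bool); d[y0:y1,x0:x1]=gm<45
    for st,c,bm in blobs(d,2): print(" spot",st,c)
g=t.astype(int); m=np.zeros(g.shape[:2],bool); m[175:215,245:320]=(g[175:215,245:320].min(2)>150); m&=(g.max(2)-g.min(2)<25)
for st,c,bm in blobs(m,30):
    o,u,tt,w=axis("top",bm,8); print("scoop",st,c,o,u,tt.min(),tt.max(),w.min(),w.max(),o+u*tt.min(),o+u*tt.max())
E
```

```text
tray front [680.2 256.2   8. ] [345.8 304.8   8. ]
wall top front [699.5 384.6 218. ] [363.7 430.6 218. ]
rack base front [ 731.  -282.4   12. ] [ 325.5 -358.9   12. ]
hook tips z272 [ 602.4 -333.1  270. ] [ 465.1 -360.   270. ]
tri (array([ 604.1, -335.7,  258.3]), array([-0.8,  0.8])) (array([ 466.6, -365.5,  255.5]), array([-0.3,  0.2]))
rod roots z258 [ 613.9 -398.7  262. ] [ 476.2 -427.7  262. ]
scene wall top [698.1 369.4 200. ]
top 163.0 24.0
top [331 157  62  14 572] [357.  164.1] o [ 617.4 -125.2] u [0.1 1. ] ang 86.27793 t -99.1919 91.70398 w -20.588484 21.504057 ends [ 610.9 -224.1] [623.3 -33.7]
top [328 178  62  24 568] [354.2 189.8] o [ 533.5 -115.3] u [0.3 1. ] ang 74.345085 t -99.92064 92.73229 w -20.685661 21.073627 ends [ 506.6 -211.5] [558.5 -26. ]
 spot [337 161   4   4  11] [338.5 162.6]
 spot [345 162   5   4  12] [347.  163.2]
 spot [356 167   8   1   8] [359.5 167. ]
 spot [365 167   3   1   3] [366. 167.]
 spot [374 168   7   1   7] [377. 168.]
 spot [382 168   2   1   2] [382.5 168. ]
 spot [335 183   4   4  12] [336.3 184.8]
 spot [343 186   4   3  10] [344.8 187. ]
scene 176.0 24.0
scene [273 197  24  41 260] [284.5 220.8] o [ 541.6 -105.1] u [0.3 1. ] ang 74.02384 t -103.66735 86.24009 w -16.755766 17.396097 ends [ 513.1 -204.8] [565.4 -22.2]
scene [246 208  34  39 304] [263.1 230.1] o [ 624.5 -114.8] u [0.1 1. ] ang 86.18977 t -104.0512 86.4156 w -16.504967 19.22742 ends [ 617.6 -218.6] [630.3 -28.6]
scoop [250 179  65  30 413] [276.4 195.2] [521.8 137.8] [ 0.3 -1. ] -83.07717 121.00023 -25.794474 20.55607 [499.9 218. ] [553.7  21.1]
```

```bash
cat >> h.py <<'E'
def plan(*wps,start=None):
    """waypoints (x,y,z,psi): prints rows [x,y,z],spin in move units"""
    st=state(); R=st["ee_rot"]; p=np.array(st["tcp_pos"]); a=np.degrees(np.arctan2(R[1,0],R[0,0]))
    print("clock %.2f tcp %s psi %.2f width %.1f F %s ff %.1f"%(st["clock"],np.round(p,1),a,st["width"],np.round(st["force"],1),st["finger_force"]))
    for w in wps:
        d=np.array(w[:3])-p; da=w[3]-a; n=int(max(np.ceil(np.linalg.norm(d)/60),np.ceil(abs(da)/10.3),1))
        for i in range(n):
            c,s=np.cos(np.radians(a)),np.sin(np.radians(a)); v=d/n
            r=np.round(np.array([v[0]*c+v[1]*s,v[0]*s-v[1]*c,-v[2]])/500,4); k=round(-da/n/90,4)
            p=p+v;a+=da/n; print(" ",r.tolist(),k)
        print("  --",w)
E
python3 - <<'E'
from h import *
o=np.array([524.4,358.9]);bx=np.array([.1426,.9898])
plan((200,-330,350,40),(420,-110,300,86.3),(610,-60,120,86.3))
# paddle A, grasp at paddle x=72 (167 from foot)
f=np.array([610.9,-224.1]);t=np.array([623.3,-33.7]);u=(t-f)/np.linalg.norm(t-f);print("A grasp",f+u*167, t-u*23)
f=np.array([506.6,-211.5]);t=np.array([558.5,-26]);u=(t-f)/np.linalg.norm(t-f);print("B grasp",f+u*167, t-u*23)
for X in [(338.5,162.6),(347,163.2),(336.3,184.8),(344.8,187)]: print("spot z10",onz("top",X,10))
E
```

```text
clock 0.10 tcp [ 155.6 -604.6  252.2] psi 14.42 width 85.5 F [-0.4 -0.8  0.7] ff 0.0
  [0.0446, -0.102, -0.0391] -0.0568
  [0.0535, -0.0976, -0.0391] -0.0568
  [0.062, -0.0924, -0.0391] -0.0568
  [0.07, -0.0865, -0.0391] -0.0568
  [0.0774, -0.08, -0.0391] -0.0568
  -- (200, -330, 350, 40)
  [0.1033, -0.009, 0.0167] -0.0857
  [0.1036, 0.0049, 0.0167] -0.0857
  [0.102, 0.0188, 0.0167] -0.0857
  [0.0985, 0.0323, 0.0167] -0.0857
  [0.0933, 0.0452, 0.0167] -0.0857
  [0.0864, 0.0574, 0.0167] -0.0857
  -- (420, -110, 300, 86.3)
  [0.0249, 0.0746, 0.072] 0.0
  [0.0249, 0.0746, 0.072] 0.0
  [0.0249, 0.0746, 0.072] 0.0
  [0.0249, 0.0746, 0.072] 0.0
  [0.0249, 0.0746, 0.072] 0.0
  -- (610, -60, 120, 86.3)
A grasp [621.75305868 -57.45303448] [621.80526737 -56.65137848]
B grasp [551.59603881 -50.67600772] [552.30294076 -48.14941211]
spot z10 [622.60263027 -56.90138844  10.        ]
spot z10 [620.47525183 -83.36921745  10.        ]
spot z10 [552.32708188 -48.99478885  10.        ]
spot z10 [545.2041759  -75.13974074  10.        ]
```

Call:
{"name": "apply_moves", "arguments": {"targets": [[0.8, [0.045, -0.102, -0.039], -0.057], [0.8, [0.054, -0.098, -0.039], -0.057], [0.8, [0.062, -0.092, -0.039], -0.057], [0.6, [0.07, -0.087, -0.039], -0.057], [0.6, [0.077, -0.08, -0.039], -0.057]]}}

```text
clock: 0.72
tcp_pos: [200.1, -328.3, 350.9]
ee_rot: [[0.764, 0.646, 0.0], [0.646, -0.764, 0.001], [0.0, -0.0, -1.0]]
force: [0.5, 0.3, 0.9]
width: 51.4
finger_force: 0.0
```

Call:
{"name": "apply_moves", "arguments": {"targets": [[0.6, [0.103, -0.009, 0.017], -0.086], [0.6, [0.104, 0.005, 0.017], -0.086], [0.6, [0.102, 0.019, 0.017], -0.086], [0.6, [0.099, 0.032, 0.017], -0.086], [0.6, [0.093, 0.045, 0.017], -0.086]]}}

```text
clock: 1.35
tcp_pos: [383.8, -144.9, 307.8]
ee_rot: [[0.19, 0.982, -0.0], [0.982, -0.19, -0.0], [-0.0, 0.0, -1.0]]
force: [0.6, -0.4, 0.3]
width: 51.1
finger_force: 0.0
```

```bash
python3 - <<'E'
from h import *
plan((600,-58,150,86.3),(621.9,-57.2,40,86.3))
E
```

```text
clock 1.35 tcp [ 383.8 -144.9  307.8] psi 79.04 width 51.1 F [ 0.6 -0.4  0.3] ff 0.0
  [0.0506, 0.0783, 0.0631] -0.0161
  [0.0486, 0.0796, 0.0631] -0.0161
  [0.0466, 0.0808, 0.0631] -0.0161
  [0.0445, 0.0819, 0.0631] -0.0161
  [0.0424, 0.083, 0.0631] -0.0161
  -- (600, -58, 150, 86.3)
  [0.0022, 0.0218, 0.11] -0.0
  [0.0022, 0.0218, 0.11] -0.0
  -- (621.9, -57.2, 40, 86.3)
```

Call:
{"name": "apply_moves", "arguments": {"targets": [[0.6, [0.051, 0.078, 0.063], -0.016], [0.6, [0.049, 0.08, 0.063], -0.016], [0.6, [0.047, 0.081, 0.063], -0.016], [0.6, [0.044, 0.082, 0.063], -0.016], [0.6, [0.042, 0.083, 0.063], -0.016]]}}

```text
clock: 1.98
tcp_pos: [601.0, -59.7, 149.2]
ee_rot: [[0.069, 0.998, -0.001], [0.998, -0.069, -0.0], [-0.0, -0.001, -1.0]]
force: [-0.0, -0.9, 0.9]
width: 51.2
finger_force: 0.0
```

Call:
{"name": "apply_moves", "arguments": {"targets": [[0.6, [0.002, 0.022, 0.09], 0], [0.6, [0.002, 0.022, 0.09], 0], [0.6, [0, 0, 0], 0]]}}

```text
clock: 2.35
tcp_pos: [618.4, -59.1, 56.1]
ee_rot: [[0.07, 0.998, -0.01], [0.998, -0.07, 0.002], [0.001, -0.01, -1.0]]
force: [-0.7, 1.0, 0.2]
width: 51.1
finger_force: 0.0
```

```bash
python3 - <<'E'
from h import *
plan((621.9,-57.2,26,86.3))
t=capture("top");s=capture("scene")
up=lambda a,k:cv2.resize(a,None,fx=k,fy=k,interpolation=cv2.INTER_CUBIC)
cv2.imwrite("pics/d.png",np.hstack([up(t[140:220,300:400],4),up(s[180:260,220:320],4)])[:,:,::-1])
E
```

```text
clock 2.35 tcp [618.4 -59.1  56.1] psi 85.99 width 51.1 F [-0.7  1.   0.2] ff 0.0
  [0.0043, 0.0068, 0.0602] -0.0034
  -- (621.9, -57.2, 26, 86.3)
```

View pics/d.png

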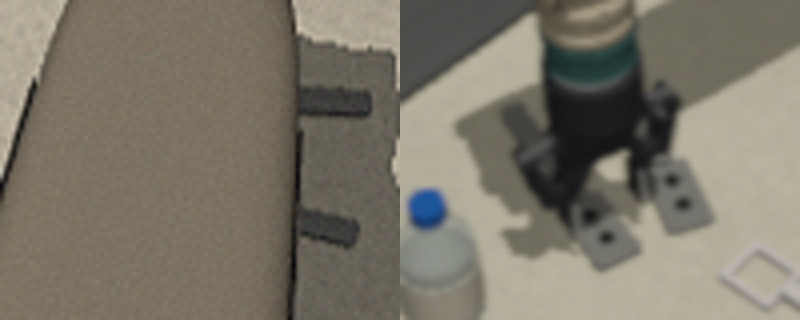

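Call:
{"name": "apply_moves", "arguments": {"targets": [[0.6, [0.004, 0.007, 0.03], -0.003], [0.6, [0, 0, 0.03], 0], [0.6, [0, 0, 0], 0]]}}

```text
clock: 2.82
tcp_pos: [624.2, -58.1, 29.6]
ee_rot: [[0.065, 0.998, -0.003], [0.998, -0.065, 0.0], [0.0, -0.003, -1.0]]
force: [0.5, 0.1, 0.4]
width: 51.1
finger_force: 0.0
```

Call:
{"name": "apply_moves", "arguments": {"targets": [[0.6, [0, 0, 0.006], 0], [0.6, [0, 0, 0], 0]]}}

```text
clock: 3.08
tcp_pos: [625.7, -58.3, 27.9]
ee_rot: [[0.065, 0.998, 0.0], [0.998, -0.065, -0.0], [0.0, 0.0, -1.0]]
force: [0.7, -0.3, -0.2]
width: 51.3
finger_force: 0.0
```

Call:
{"name": "apply_moves", "arguments": {"targets": [[0.6, [0, -0.007, 0.01], 0], [0.6, [0, 0, 0], 0], [0.6, [0, 0, 0], 0]]}}

```text
clock: 3.45
tcp_pos: [622.1, -58.0, 22.8]
ee_rot: [[0.065, 0.998, -0.0], [0.998, -0.065, 0.0], [0.0, -0.0, -1.0]]
force: [-0.1, 0.1, -0.2]
width: 51.0
finger_force: 0.0
```

Call:
{"name": "apply_moves", "arguments": {"targets": [[0.6, [0, 0, 0.004], 0], [0.1, [0, 0, 0], 0], [0.1, [0, 0, 0], 0], [0.1, [0, 0, 0], 0], [0.1, [0, 0, 0], 0]]}}

```text
clock: 4.08
tcp_pos: [622.5, -58.1, 21.1]
ee_rot: [[0.065, 0.998, 0.001], [0.998, -0.065, -0.0], [-0.0, 0.001, -1.0]]
force: [0.2, 0.1, 1.4]
width: 40.2
finger_force: 61.1
```

Call:
{"name": "apply_moves", "arguments": {"targets": [[0.1, [0, 0, 0], 0], [0.1, [0, 0, -0.06], 0], [0.1, [0, 0, -0.1], 0], [0.1, [0, 0, -0.1], 0], [0.1, [0, 0, 0], 0]]}}

```text
clock: 4.7
tcp_pos: [625.5, -58.7, 155.6]
ee_rot: [[0.065, 0.998, 0.009], [0.998, -0.065, -0.002], [-0.001, 0.009, -1.0]]
force: [1.2, -0.7, -1.0]
width: 40.5
finger_force: 61.0
```

```bash
python3 - <<'E'
from h import *
plan()
s=capture("scene")
cv2.imwrite("pics/e.png",cv2.resize(s[110:270,200:340],None,fx=3.7,fy=3.7,interpolation=cv2.INTER_CUBIC)[:,:,::-1])
E
```

```text
clock 4.70 tcp [625.5 -58.7 155.6] psi 86.25 width 40.5 F [ 1.2 -0.7 -1. ] ff 61.0
```

View pics/e.png

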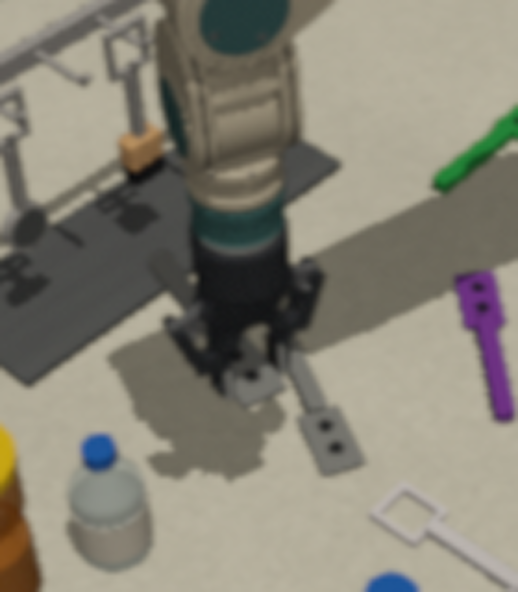

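```bash
cat >> h.py <<'E'
RO=np.array([540.9,-383.6]);RX=np.array([.189,-.982]);RY=np.array([.982,.189])
BO=np.array([524.4,358.9]);BX=np.array([.1426,.9898]);BY=np.array([-.9898,.1426])
rk=lambda x,y:tuple(RO+x*RX+y*RY)
bd=lambda x,y:tuple(BO+x*BX+y*BY)
E
python3 - <<'E'
from h import *
psi=100.9
plan((*rk(-250,100),120,psi),(*rk(-250,100),23,psi),(*rk(-232,100),23,psi))
print(rk(-250,100),rk(-232,100))
E
```

```text
clock 4.75 tcp [623.5 -58.3 152.7] psi 86.24 width 40.1 F [-0.5  0.2 -1.2] ff 61.0
  [-0.0628, -0.0276, 0.0327] -0.0814
  [-0.0588, -0.0354, 0.0327] -0.0814
  -- (np.float64(591.85), np.float64(-119.20000000000002), 120, 100.9)
  [0.0, -0.0, 0.097] -0.0
  [0.0, -0.0, 0.097] -0.0
  -- (np.float64(591.85), np.float64(-119.20000000000002), 23, 100.9)
  [-0.036, -0.0, -0.0] -0.0
  -- (np.float64(595.252), np.float64(-136.87600000000003), 23, 100.9)
(np.float64(591.85), np.float64(-119.20000000000002)) (np.float64(595.252), np.float64(-136.87600000000003))
```

Call:
{"name": "apply_moves", "arguments": {"targets": [[0.1, [-0.063, -0.028, 0.033], -0.081], [0.1, [-0.059, -0.035, 0.033], -0.081], [0.1, [0, 0, 0.08], 0], [0.1, [0, 0, 0.08], 0], [0.1, [0, 0, 0], 0]]}}

```text
clock: 5.38
tcp_pos: [584.7, -117.4, 32.2]
ee_rot: [[-0.187, 0.982, -0.012], [0.982, 0.187, 0.004], [0.006, -0.011, -1.0]]
force: [0.3, 0.2, -0.9]
width: 40.4
finger_force: 61.2
```

```bash
python3 - <<'E'
from h import *
plan((*rk(-240,100),24,100.9))
E
```

```text
clock 5.38 tcp [ 584.7 -117.4   32.2] psi 100.80 width 40.4 F [ 0.3  0.2 -0.9] ff 61.2
  [-0.0261, 0.0134, 0.0164] -0.0011
  -- (np.float64(593.74), np.float64(-129.02), 24, 100.9)
```

Call:
{"name": "apply_moves", "arguments": {"targets": [[0.1, [0, 0, 0], 0], [0.1, [0, 0, 0], 0]]}}

```text
clock: 5.62
tcp_pos: [592.0, -119.4, 39.5]
ee_rot: [[-0.188, 0.982, 0.003], [0.982, 0.188, -0.001], [-0.001, 0.003, -1.0]]
force: [0.1, 0.2, -1.3]
width: 40.3
finger_force: 61.2
```

```bash
python3 - <<'E'
from h import *
plan((*rk(-240,100),24,100.9))
E
```

```text
clock 5.62 tcp [ 592.  -119.4   39.5] psi 100.84 width 40.3 F [ 0.1  0.2 -1.3] ff 61.2
  [-0.0196, -0.0001, 0.0309] -0.0006
  -- (np.float64(593.74), np.float64(-129.02), 24, 100.9)
```

Call:
{"name": "apply_moves", "arguments": {"targets": [[0.1, [-0.01, 0, 0.016], 0], [0.1, [-0.01, 0, 0.014], 0], [0.1, [-0.006, 0, 0], 0], [0.1, [-0.006, 0, 0], 0], [0.1, [0, 0, 0], 0]]}}

```text
clock: 6.25
tcp_pos: [593.8, -135.2, 23.0]
ee_rot: [[-0.187, 0.982, 0.0], [0.982, 0.187, -0.0], [-0.0, 0.0, -1.0]]
force: [0.7, -0.3, -0.5]
width: 40.3
finger_force: 61.2
```

Call:
{"name": "apply_moves", "arguments": {"targets": [[0.1, [-0.006, 0, 0], 0], [0.1, [-0.006, 0, 0], 0], [0.1, [0, 0, 0], 0]]}}

```text
clock: 6.62
tcp_pos: [594.2, -139.3, 22.5]
ee_rot: [[-0.189, 0.982, -0.001], [0.982, 0.189, 0.004], [0.004, -0.0, -1.0]]
force: [-0.4, 5.2, -0.4]
width: 40.1
finger_force: 61.2
```

Call:
{"name": "apply_moves", "arguments": {"targets": [[0.1, [-0.01, 0, 0], 0], [0.1, [0, 0, -0.01], 0], [0.1, [0, 0, -0.01], 0], [0.1, [0, 0, 0], 0]]}}

```text
clock: 7.12
tcp_pos: [592.6, -140.3, 31.2]
ee_rot: [[-0.19, 0.982, -0.005], [0.982, 0.19, 0.012], [0.012, -0.003, -1.0]]
force: [-2.5, 12.3, -2.7]
width: 40.5
finger_force: 61.0
```

Call:
{"name": "apply_moves", "arguments": {"targets": [[0.1, [-0.002, 0, -0.014], 0], [0.1, [-0.003, 0, -0.014], 0], [0.1, [0, 0, 0], 0]]}}

```text
clock: 7.5
tcp_pos: [593.3, -143.0, 45.5]
ee_rot: [[-0.19, 0.982, -0.005], [0.982, 0.19, 0.011], [0.012, -0.003, -1.0]]
force: [-1.7, 12.0, -2.3]
width: 40.1
finger_force: 61.0
```

```bash
python3 - <<'E'
from h import *
plan(); print(state()["ft_torque"])
s=capture("scene")
cv2.imwrite("pics/f.png",cv2.resize(s[110:270,190:340],None,fx=3.7,fy=3.7,interpolation=cv2.INTER_CUBIC)[:,:,::-1])
E
```

```text
clock 7.50 tcp [ 593.3 -143.    45.5] psi 100.96 width 40.1 F [-1.7 12.  -2.3] ff 61.0
[2.7313304  0.50995918 0.12094648]
```

View pics/f.png

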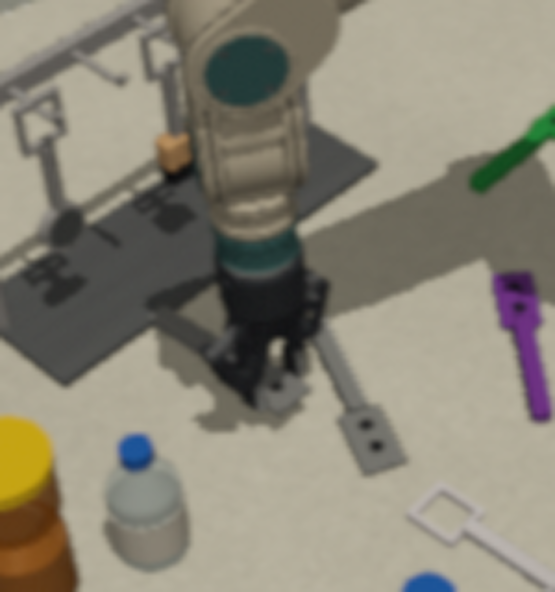

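Call:
{"name": "apply_moves", "arguments": {"targets": [[0.1, [-0.003, 0, -0.02], 0], [0.1, [-0.004, 0, -0.02], 0], [0.1, [-0.008, 0, -0.027], 0], [0.1, [-0.009, 0, -0.027], 0], [0.1, [0, 0, 0], 0]]}}

```text
clock: 8.18
tcp_pos: [600.4, -161.5, 96.0]
ee_rot: [[-0.187, 0.982, 0.005], [0.982, 0.187, -0.003], [-0.003, 0.004, -1.0]]
force: [0.8, -0.0, -0.9]
width: 40.2
finger_force: 60.9
```

Call:
{"name": "apply_moves", "arguments": {"targets": [[0.1, [-0.012, 0, -0.025], 0], [0.1, [-0.013, 0, -0.025], 0], [0.1, [-0.016, 0, -0.022], 0], [0.1, [-0.016, 0, -0.022], 0], [0.1, [0, 0, 0], 0]]}}

```text
clock: 8.8
tcp_pos: [604.9, -189.1, 142.4]
ee_rot: [[-0.187, 0.982, 0.003], [0.982, 0.187, -0.001], [-0.002, 0.003, -1.0]]
force: [-0.5, -0.0, -1.4]
width: 40.2
finger_force: 60.9
```

```bash
python3 - <<'E'
from h import *
plan(); print(state()["ft_torque"])
s=capture("scene")
cv2.imwrite("pics/g.png",cv2.resize(s[110:270,190:340],None,fx=3.7,fy=3.7,interpolation=cv2.INTER_CUBIC)[:,:,::-1])
E
```

```text
clock 8.80 tcp [ 604.9 -189.1  142.4] psi 100.77 width 40.2 F [-0.5 -0.  -1.4] ff 60.9
[ 0.05387073 -0.02045272  0.02452298]
```

View pics/g.png

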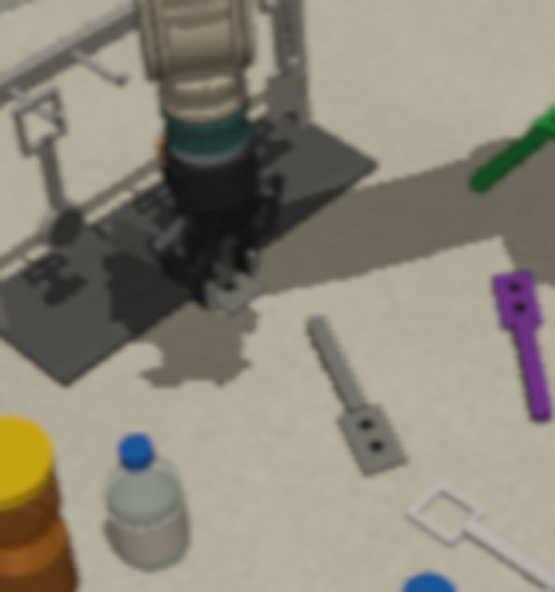

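```bash
python3 - <<'E'
from h import *
plan((*rk(-250,85),180,100.9),(*rk(-235,70),242,100.9),(*rk(-180,70),242,100.9))
E
```

```text
clock 8.85 tcp [ 604.1 -188.4  141.4] psi 100.79 width 40.3 F [-0.1 -0.2 -1.3] ff 60.9
  [0.0703, -0.0141, -0.0386] -0.0006
  [0.0703, -0.014, -0.0386] -0.0006
  -- (np.float64(577.12), np.float64(-122.03500000000003), 180, 100.9)
  [-0.015, -0.015, -0.062] -0.0
  [-0.015, -0.015, -0.062] -0.0
  -- (np.float64(565.2249999999999), np.float64(-139.60000000000002), 242, 100.9)
  [-0.11, -0.0, -0.0] -0.0
  -- (np.float64(575.62), np.float64(-193.61000000000004), 242, 100.9)
```

Call:
{"name": "apply_moves", "arguments": {"targets": [[0.1, [0.07, -0.014, -0.039], 0], [0.1, [0.07, -0.014, -0.039], 0], [0.1, [-0.015, -0.015, -0.062], 0], [0.1, [-0.015, -0.015, -0.062], 0], [0.1, [0, 0, 0], 0]]}}

```text
clock: 9.48
tcp_pos: [566.2, -139.8, 244.3]
ee_rot: [[-0.188, 0.982, 0.005], [0.982, 0.188, -0.002], [-0.003, 0.004, -1.0]]
force: [0.8, 0.5, -1.7]
width: 40.3
finger_force: 61.0
```

Call:
{"name": "apply_moves", "arguments": {"targets": [[0.1, [0, 0, 0], 0], [0.1, [0, 0, 0], 0]]}}

```text
clock: 9.72
tcp_pos: [563.9, -138.7, 239.8]
ee_rot: [[-0.188, 0.982, -0.003], [0.982, 0.188, 0.001], [0.002, -0.003, -1.0]]
force: [-0.0, 0.6, -1.1]
width: 40.2
finger_force: 61.0
```

```bash
python3 - <<'E'
from h import *
plan((*rk(-180,70),242,100.9))
t=capture("top");s=capture("scene")
up=lambda a,k:cv2.resize(a,None,fx=k,fy=k,interpolation=cv2.INTER_CUBIC)
cv2.imwrite("pics/i.png",np.hstack([up(t[70:220,350:500],2.66),up(s[70:220,190:340],2.66)])[:,:,::-1])
E
```

```text
clock 9.72 tcp [ 563.9 -138.7  239.8] psi 100.84 width 40.2 F [-0.   0.6 -1.1] ff 61.0
  [-0.1123, 0.0024, -0.0045] -0.0007
  -- (np.float64(575.62), np.float64(-193.61000000000004), 242, 100.9)
```

View pics/i.png

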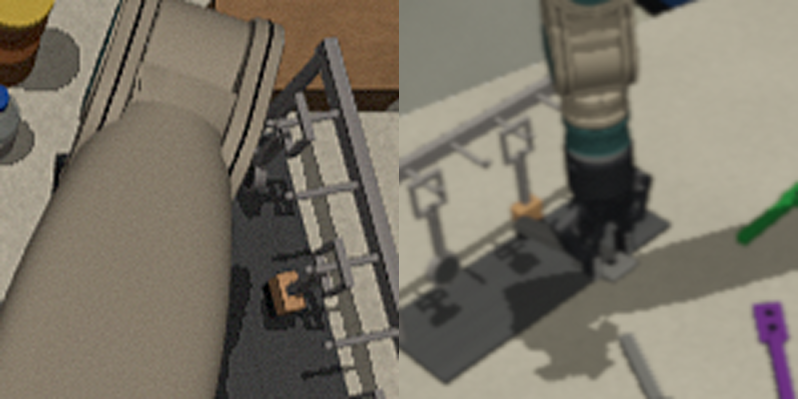

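```bash
python3 - <<'E'
from h import *
for z in (228,210,190,170): 
    q=proj("scene",(595.5,-302.7,z)); print(z,(q-[190,70])*2.66+[400,0])
for X in [(*rk(-38,70),272),(*rk(-30,70),258),(*rk(-38,0),272)]:
    print("hook",(proj("scene",X)-[190,70])*2.66+[400,0],(proj("top",X)-[350,70])*2.66)
E
```

```text
228 [511.1576436  194.40329323]
210 [512.91581054 205.90087085]
190 [514.83327124 218.44015406]
170 [516.71383505 230.73814915]
hook [488.75956008 154.86281208] [289.24381595 194.6674957 ]
hook [485.94887351 161.41663644] [291.95421096 197.54723453]
hook [532.86332382 128.78775717] [308.76408354 268.88528254]
```

Call:
{"name": "apply_moves", "arguments": {"targets": [[0.1, [-0.056, 0.001, -0.004], 0], [0.1, [-0.056, 0.001, -0.005], 0], [0.1, [0, 0, -0.04], 0], [0.1, [0, 0, -0.04], 0], [0.1, [0, 0, 0], 0]]}}

```text
clock: 10.45
tcp_pos: [577.3, -194.5, 287.3]
ee_rot: [[-0.188, 0.982, 0.002], [0.982, 0.188, -0.001], [-0.001, 0.002, -1.0]]
force: [0.5, 0.6, -0.3]
width: 40.2
finger_force: 60.9
```

Call:
{"name": "apply_moves", "arguments": {"targets": [[0.1, [0, 0, 0], 0], [0.1, [0, 0, -0.02], 0], [0.1, [0, 0, -0.02], 0], [0.1, [0, 0, 0], 0]]}}

```text
clock: 10.95
tcp_pos: [576.7, -193.7, 307.0]
ee_rot: [[-0.188, 0.982, 0.001], [0.982, 0.188, 0.001], [0.001, 0.001, -1.0]]
force: [0.3, 1.7, -3.4]
width: 40.4
finger_force: 60.8
```

```bash
python3 - <<'E'
from h import *
p=state()["tcp_pos"];print((p[:2]-RO)@RX,(p[:2]-RO)@RY);print(state()["ft_torque"])
plan((*rk(-166,70),331,100.9),(*rk(-146,70),363,100.9),(*rk(-118,70),389,100.9),(*rk(-84,70),407,100.9),(*rk(-77,70),409,100.9))
E
```

```text
-179.7608318866014 71.06367239904174
[0.74323325 0.00746545 0.05190401]
clock 10.95 tcp [ 576.7 -193.7  307. ] psi 100.85 width 40.4 F [ 0.3  1.7 -3.4] ff 60.8
  [-0.0275, -0.0021, -0.0479] -0.0005
  -- (np.float64(578.266), np.float64(-207.35800000000003), 331, 100.9)
  [-0.04, -0.0, -0.064] -0.0
  -- (np.float64(582.0459999999999), np.float64(-226.99800000000005), 363, 100.9)
  [-0.056, -0.0, -0.052] -0.0
  -- (np.float64(587.338), np.float64(-254.49400000000006), 389, 100.9)
  [-0.068, -0.0, -0.036] -0.0
  -- (np.float64(593.764), np.float64(-287.882), 407, 100.9)
  [-0.014, -0.0, -0.004] -0.0
  -- (np.float64(595.087), np.float64(-294.756), 409, 100.9)
```

Call:
{"name": "apply_moves", "arguments": {"targets": [[0.1, [-0.014, -0.001, -0.024], 0], [0.1, [-0.014, -0.001, -0.024], 0], [0.1, [-0.02, 0, -0.032], 0], [0.1, [-0.02, 0, -0.032], 0], [0.1, [0, 0, 0], 0]]}}

```text
clock: 11.58
tcp_pos: [582.9, -229.2, 364.8]
ee_rot: [[-0.187, 0.982, 0.004], [0.982, 0.187, -0.002], [-0.003, 0.004, -1.0]]
force: [-0.0, 2.7, -2.1]
width: 39.7
finger_force: 60.5
```

Call:
{"name": "apply_moves", "arguments": {"targets": [[0.1, [-0.028, 0, -0.026], 0], [0.1, [-0.028, 0, -0.026], 0], [0.1, [0, 0, 0], 0], [0.1, [0, 0, 0], 0]]}}

```text
clock: 12.08
tcp_pos: [587.0, -254.7, 388.0]
ee_rot: [[-0.188, 0.982, 0.0], [0.982, 0.188, 0.0], [0.0, 0.0, -1.0]]
force: [0.8, 2.2, -1.8]
width: 39.5
finger_force: 60.4
```

```bash
python3 - <<'E'
from h import *
p=state()["tcp_pos"];print((p[:2]-RO)@RX,(p[:2]-RO)@RY);print(state()["ft_torque"])
plan((*rk(-84,70),407,100.9),(*rk(-77,70),409,100.9))
s=capture("scene")
cv2.imwrite("pics/j.png",cv2.resize(s[20:220,175:325],None,fx=3,fy=3,interpolation=cv2.INTER_CUBIC)[:,:,::-1])
E
```

```text
-117.83034038694873 69.66713996672821
[ 0.50148054 -0.02527457  0.02969912]
clock 12.07 tcp [ 587.  -254.7  388. ] psi 100.85 width 39.5 F [ 0.8  2.2 -1.8] ff 60.4
  [-0.0677, 0.0007, -0.0381] -0.0006
  -- (np.float64(593.764), np.float64(-287.882), 407, 100.9)
  [-0.014, -0.0, -0.004] -0.0
  -- (np.float64(595.087), np.float64(-294.756), 409, 100.9)
```

View pics/j.png

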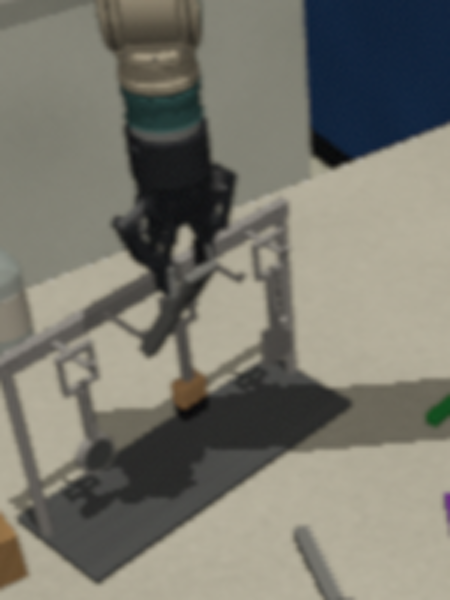

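Call:
{"name": "apply_moves", "arguments": {"targets": [[0.1, [-0.034, 0, -0.019], 0], [0.1, [-0.034, 0, -0.019], 0], [0.1, [-0.014, 0, -0.004], 0], [0.1, [0, 0, 0], 0], [0.1, [0, 0, 0], 0]]}}

```text
clock: 12.75
tcp_pos: [594.4, -295.0, 408.6]
ee_rot: [[-0.188, 0.982, -0.001], [0.982, 0.188, 0.0], [0.001, -0.001, -1.0]]
force: [0.3, 0.8, -2.2]
width: 38.3
finger_force: 60.3
```

```bash
python3 - <<'E'
from h import *
p=state()["tcp_pos"];print((p[:2]-RO)@RX,(p[:2]-RO)@RY);print(state()["ft_torque"])
s=capture("scene"); cv2.imwrite("pics/k.png",s[:,:,::-1])
# dark-gray handle below hand: find pixels along predicted lines for various theta
plan((*rk(-120,70),425,100.9),(420,-20,330,100.9),(*bd(-10,0),380,90))
P=p-np.array([0,0,16])
g=s.astype(int)
for th in range(50,96,5):
    c,sn=np.cos(np.radians(th)),np.sin(np.radians(th))
    F=P+np.array([*(RX*c),-sn])*167
    q=proj("scene",F); q2=proj("scene",P+np.array([*(RX*c),-sn])*140); print(th,np.round(q,1),g[int(round(q2[1])),int(round(q2[0]))])
E
```

```text
-76.9340792224897 69.31485788865177
[0.40114865 0.12788637 0.003564  ]
clock 12.80 tcp [ 594.4 -294.9  408.7] psi 100.85 width 38.5 F [-0.8  1.8 -2.8] ff 60.3
  [0.0861, 0.0013, -0.0326] -0.0005
  -- (np.float64(586.96), np.float64(-252.53), 425, 100.9)
  [0.0866, -0.04, 0.0317] -0.0
  [0.0866, -0.04, 0.0317] -0.0
  [0.0866, -0.04, 0.0317] -0.0
  [0.0866, -0.04, 0.0317] -0.0
  [0.0866, -0.04, 0.0317] -0.0
  [0.0866, -0.04, 0.0317] -0.0
  -- (420, -20, 330, 100.9)
  [0.098, 0.0488, -0.0143] 0.0173
  [0.0993, 0.0461, -0.0143] 0.0173
  [0.1005, 0.0434, -0.0143] 0.0173
  [0.1016, 0.0407, -0.0143] 0.0173
  [0.1027, 0.0379, -0.0143] 0.0173
  [0.1037, 0.0351, -0.0143] 0.0173
  [0.1046, 0.0323, -0.0143] 0.0173
  -- (np.float64(522.9739999999999), np.float64(349.00199999999995), 380, 90)
50 [210.1 121.2] [87 84 79]
55 [212.8 124.8] [73 70 67]
60 [215.5 128.3] [170 164 146]
65 [218.4 131.6] [177 171 152]
70 [221.3 134.7] [120 116 105]
75 [224.3 137.6] [61 60 56]
80 [227.3 140.3] [56 55 52]
85 [230.4 142.7] [126 122 107]
90 [233.4 144.8] [175 170 151]
95 [236.4 146.6] [95 91 83]
```

Call:
{"name": "apply_moves", "arguments": {"targets": [[0.1, [0.05, 0, -0.01], 0], [0.1, [0.086, 0.001, -0.033], 0], [0.1, [0.1, -0.02, 0], 0], [0.1, [0.1, -0.02, 0], 0], [0.1, [0.1, -0.02, 0], 0]]}}

```text
clock: 13.42
tcp_pos: [523.6, -84.5, 431.9]
ee_rot: [[-0.188, 0.982, 0.002], [0.982, 0.188, -0.001], [-0.001, 0.002, -1.0]]
force: [-0.1, 0.7, -1.0]
width: 38.4
finger_force: 60.8
```

```bash
python3 - <<'E'
from h import *
plan((*bd(-30,-110),350,81.8),(*bd(20,-110),240,81.8))
E
```

```text
clock 13.43 tcp [523.6 -84.5 431.9] psi 100.86 width 38.4 F [-0.1  0.7 -1. ] ff 60.8
  [0.106, 0.051, 0.0234] 0.0303
  [0.1083, 0.0459, 0.0234] 0.0303
  [0.1104, 0.0407, 0.0234] 0.0303
  [0.1122, 0.0354, 0.0234] 0.0303
  [0.1137, 0.03, 0.0234] 0.0303
  [0.115, 0.0246, 0.0234] 0.0303
  [0.1161, 0.0191, 0.0234] 0.0303
  -- (np.float64(629.0), np.float64(313.52), 350, 81.8)
  [0.0333, -0.0, 0.0733] 0.0
  [0.0333, -0.0, 0.0733] 0.0
  [0.0333, -0.0, 0.0733] 0.0
  -- (np.float64(636.13), np.float64(363.01), 240, 81.8)
```

Call:
{"name": "apply_moves", "arguments": {"targets": [[0.1, [0.106, 0.051, 0.023], 0.03], [0.1, [0.108, 0.046, 0.023], 0.03], [0.1, [0.11, 0.041, 0.023], 0.03], [0.1, [0.112, 0.035, 0.023], 0.03], [0.1, [0.114, 0.03, 0.023], 0.03]]}}

```text
clock: 14.05
tcp_pos: [599.5, 199.9, 374.4]
ee_rot: [[0.047, 0.999, 0.003], [0.999, -0.047, -0.0], [-0.0, 0.003, -1.0]]
force: [1.0, -1.7, -1.1]
width: 38.2
finger_force: 60.6
```

Call:
{"name": "apply_moves", "arguments": {"targets": [[0.1, [0.1, 0.024, 0.023], 0.03], [0.1, [0.06, 0.019, 0.023], 0.03], [0.1, [0, 0, 0], 0], [0.1, [0, 0, 0], 0]]}}

```text
clock: 14.55
tcp_pos: [625.9, 275.8, 351.3]
ee_rot: [[0.139, 0.99, 0.001], [0.99, -0.139, -0.0], [-0.0, 0.001, -1.0]]
force: [0.2, 0.9, -1.1]
width: 38.4
finger_force: 60.7
```

```bash
cat >> h.py <<'E'
def theta(h=16,L=167,ax=BX):
    """tilt of the held paddle from dark pixels of its handle in both views: score of predicted handle line"""
    p=np.array(state()["tcp_pos"]); P=p-[0,0,h]
    im={c:capture(c).astype(int) for c in("scene","top")}
    for th in range(60,100,3):
        c,s=np.cos(np.radians(th)),np.sin(np.radians(th)); o=[]
        for n in im:
            v=[]
            for r in range(60,L-4,10):
                q=proj(n,P+np.array([*(-ax*c),-s])*r).round().astype(int); v.append(im[n][q[1],q[0]].sum()//3)
            o.append(v)
        print(th,o[0])
    return im
E
python3 - <<'E'
from h import *
theta()
plan((*bd(20,-110),240,81.8),(*bd(20,-110),196,81.8))
E
```

```text
60 [np.int64(79), np.int64(41), np.int64(102), np.int64(164), np.int64(172), np.int64(173), np.int64(173), np.int64(175), np.int64(176), np.int64(176), np.int64(176)]
63 [np.int64(82), np.int64(82), np.int64(142), np.int64(164), np.int64(172), np.int64(171), np.int64(172), np.int64(171), np.int64(172), np.int64(173), np.int64(177)]
66 [np.int64(97), np.int64(90), np.int64(99), np.int64(113), np.int64(119), np.int64(128), np.int64(138), np.int64(146), np.int64(144), np.int64(157), np.int64(165)]
69 [np.int64(89), np.int64(71), np.int64(59), np.int64(61), np.int64(55), np.int64(56), np.int64(56), np.int64(56), np.int64(56), np.int64(56), np.int64(56)]
72 [np.int64(61), np.int64(57), np.int64(56), np.int64(56), np.int64(56), np.int64(55), np.int64(56), np.int64(56), np.int64(56), np.int64(58), np.int64(59)]
75 [np.int64(57), np.int64(56), np.int64(56), np.int64(56), np.int64(56), np.int64(57), np.int64(58), np.int64(57), np.int64(82), np.int64(100), np.int64(172)]
78 [np.int64(56), np.int64(55), np.int64(56), np.int64(59), np.int64(109), np.int64(106), np.int64(137), np.int64(156), np.i
[... 847 characters left out ...]
8), np.int64(174), np.int64(176)]
96 [np.int64(174), np.int64(174), np.int64(176), np.int64(155), np.int64(171), np.int64(185), np.int64(179), np.int64(116), np.int64(171), np.int64(176), np.int64(176)]
99 [np.int64(173), np.int64(174), np.int64(154), np.int64(174), np.int64(185), np.int64(185), np.int64(168), np.int64(122), np.int64(176), np.int64(175), np.int64(177)]
clock 14.65 tcp [626.3 274.9 351.7] psi 81.90 width 37.9 F [-0.5  0.2 -1. ] ff 60.7
  [0.0591, -0.0018, 0.0745] 0.0004
  [0.0591, -0.0018, 0.0745] 0.0004
  [0.0591, -0.0019, 0.0745] 0.0004
  -- (np.float64(636.13), np.float64(363.01), 240, 81.8)
  [0.0, -0.0, 0.088] -0.0
  -- (np.float64(636.13), np.float64(363.01), 196, 81.8)
```

```bash
python3 - <<'E'
from h import *
plan((*bd(0,-110),280,81.8),(*bd(30,-110),250,81.8),(*bd(30,-110),194,81.8))
E
```

```text
clock 14.65 tcp [626.3 274.9 351.7] psi 81.90 width 37.9 F [-0.5  0.2 -1. ] ff 60.7
  [0.0686, -0.0028, 0.0717] 0.0006
  [0.0686, -0.0028, 0.0717] 0.0006
  -- (np.float64(633.278), np.float64(343.214), 280, 81.8)
  [0.06, -0.0, 0.06] 0.0
  -- (np.float64(637.556), np.float64(372.908), 250, 81.8)
  [0.0, 0.0, 0.112] -0.0
  -- (np.float64(637.556), np.float64(372.908), 194, 81.8)
```

Call:
{"name": "apply_moves", "arguments": {"targets": [[0.1, [0.069, -0.003, 0.072], 0], [0.1, [0.069, -0.003, 0.072], 0], [0.1, [0.03, 0, 0.03], 0], [0.1, [0.03, 0, 0.02], 0], [0.1, [0, 0, 0], 0]]}}

```text
clock: 15.28
tcp_pos: [637.8, 374.1, 253.6]
ee_rot: [[0.14, 0.99, 0.0], [0.99, -0.14, -0.0], [-0.0, 0.0, -1.0]]
force: [0.2, -0.6, -0.1]
width: 38.5
finger_force: 61.5
```

Call:
{"name": "apply_moves", "arguments": {"targets": [[0.1, [0, 0, 0.02], 0], [0.1, [0, 0, 0.02], 0], [0.1, [0, 0, 0.02], 0], [0.1, [0, 0, 0.02], 0], [0.1, [0, 0, 0], 0]]}}

```text
clock: 15.9
tcp_pos: [636.7, 373.4, 211.6]
ee_rot: [[0.141, 0.99, -0.003], [0.99, -0.141, -0.001], [-0.002, -0.002, -1.0]]
force: [-0.7, 0.6, -2.8]
width: 37.9
finger_force: 61.4
```

```bash
python3 - <<'E'
from h import *
p=state()["tcp_pos"];print((p[:2]-BO)@BX,(p[:2]-BO)@BY);plan((*bd(30,-110),190,81.8))
E
```

```text
30.390905748488283 -109.12249648715287
clock 15.90 tcp [636.7 373.4 211.6] psi 81.92 width 37.9 F [-0.7  0.6 -2.8] ff 61.4
  [-0.0008, 0.0018, 0.0431] 0.0013
  -- (np.float64(637.556), np.float64(372.908), 190, 81.8)
```

Call:
{"name": "apply_moves", "arguments": {"targets": [[0.1, [0, 0, 0.016], 0], [0.1, [0, 0, 0.014], 0], [0.1, [0, 0, 0], 0], [0.1, [0, 0, 0], 0]]}}

```text
clock: 16.4
tcp_pos: [637.4, 372.5, 197.6]
ee_rot: [[0.141, 0.99, -0.001], [0.99, -0.141, -0.003], [-0.003, -0.0, -1.0]]
force: [-0.4, -5.1, -0.0]
width: 38.3
finger_force: 66.6
```

Call:
{"name": "apply_moves", "arguments": {"targets": [[0.1, [0, 0, 0.006], 0], [0.1, [0, 0, 0.004], 0], [0.1, [0, 0, 0], 0]]}}

```text
clock: 16.77
tcp_pos: [637.4, 372.6, 192.8]
ee_rot: [[0.141, 0.99, -0.001], [0.99, -0.141, -0.003], [-0.003, -0.0, -1.0]]
force: [-0.7, -4.6, 0.4]
width: 38.4
finger_force: 66.8
```

Call:
{"name": "apply_moves", "arguments": {"targets": [[0.1, [-0.008, 0, 0], 0], [0.1, [0, 0, 0], 0], [0.1, [0, 0, 0], 0]]}}

```text
clock: 17.15
tcp_pos: [636.8, 370.1, 192.9]
ee_rot: [[0.14, 0.99, -0.0], [0.99, -0.14, 0.0], [-0.0, -0.0, -1.0]]
force: [-0.7, -1.2, -2.0]
width: 38.0
finger_force: 62.5
```

```bash
python3 - <<'E'
from h import *
plan()
theta()
E
```

```text
clock 17.15 tcp [636.8 370.1 192.9] psi 81.93 width 38.0 F [-0.7 -1.2 -2. ] ff 62.5
60 [np.int64(25), np.int64(24), np.int64(29), np.int64(28), np.int64(28), np.int64(34), np.int64(74), np.int64(78), np.int64(79), np.int64(79), np.int64(80)]
63 [np.int64(25), np.int64(22), np.int64(24), np.int64(29), np.int64(34), np.int64(40), np.int64(77), np.int64(78), np.int64(82), np.int64(90), np.int64(90)]
66 [np.int64(51), np.int64(31), np.int64(25), np.int64(28), np.int64(55), np.int64(75), np.int64(75), np.int64(79), np.int64(94), np.int64(120), np.int64(120)]
69 [np.int64(81), np.int64(60), np.int64(37), np.int64(34), np.int64(48), np.int64(54), np.int64(59), np.int64(57), np.int64(83), np.int64(111), np.int64(107)]
72 [np.int64(83), np.int64(63), np.int64(49), np.int64(56), np.int64(62), np.int64(72), np.int64(67), np.int64(72), np.int64(76), np.int64(66), np.int64(56)]
75 [np.int64(87), np.int64(81), np.int64(71), np.int64(72), np.int64(74), np.int64(74), np.int64(75), np.int64(74), np.int64(69), np.int64(62), np.int64(53)]
78 [np.int64(83), np.int64(75), np.int64(74), np.int64(74), np.i
[... 499 characters left out ...]
p.int64(88), np.int64(76), np.int64(65), np.int64(42), np.int64(49)]
90 [np.int64(75), np.int64(61), np.int64(64), np.int64(88), np.int64(90), np.int64(86), np.int64(73), np.int64(72), np.int64(67), np.int64(38), np.int64(38)]
93 [np.int64(67), np.int64(83), np.int64(88), np.int64(90), np.int64(85), np.int64(76), np.int64(73), np.int64(58), np.int64(47), np.int64(47), np.int64(50)]
96 [np.int64(59), np.int64(88), np.int64(90), np.int64(89), np.int64(86), np.int64(74), np.int64(59), np.int64(61), np.int64(67), np.int64(73), np.int64(65)]
99 [np.int64(76), np.int64(89), np.int64(89), np.int64(89), np.int64(86), np.int64(75), np.int64(74), np.int64(81), np.int64(86), np.int64(88), np.int64(90)]
```

Call:
{"name": "apply_moves", "arguments": {"targets": [[0.1, [0, 0, 0.006], 0], [0.1, [0, 0, 0.004], 0], [0.1, [0, 0, 0], 0], [0.1, [0, 0, 0], 0]]}}

```text
clock: 17.75
tcp_pos: [636.9, 370.1, 188.2]
ee_rot: [[0.14, 0.99, -0.0], [0.99, -0.14, 0.0], [0.0, -0.0, -1.0]]
force: [0.5, 0.5, -1.0]
width: 38.2
finger_force: 62.5
```

Call:
{"name": "apply_moves", "arguments": {"targets": [[0.1, [0, 0, 0.004], 0], [0.1, [0, 0, 0.004], 0], [0.1, [0, 0, 0], 0]]}}

```text
clock: 18.12
tcp_pos: [637.0, 370.1, 184.1]
ee_rot: [[0.14, 0.99, -0.0], [0.99, -0.14, 0.0], [0.0, -0.0, -1.0]]
force: [0.4, -0.0, -1.7]
width: 37.9
finger_force: 62.4
```

Call:
{"name": "apply_moves", "arguments": {"targets": [[0.1, [0, 0, 0.004], 0], [0.1, [0, 0, 0.004], 0], [0.1, [0, 0, 0], 0]]}}

```text
clock: 18.5
tcp_pos: [636.9, 370.0, 180.0]
ee_rot: [[0.14, 0.99, -0.0], [0.99, -0.14, 0.0], [0.0, -0.0, -1.0]]
force: [-0.7, -0.1, -0.6]
width: 38.3
finger_force: 62.4
```

Call:
{"name": "apply_moves", "arguments": {"targets": [[0.1, [0, 0, 0.004], 0], [0.1, [0, 0, 0.002], 0], [0.1, [0, 0, 0], 0]]}}

```text
clock: 18.88
tcp_pos: [637.0, 370.0, 177.1]
ee_rot: [[0.14, 0.99, -0.0], [0.99, -0.14, 0.0], [-0.0, -0.0, -1.0]]
force: [-0.4, 0.4, -0.4]
width: 38.3
finger_force: 62.4
```

```bash
python3 - <<'E'
from h import *
t=capture("top");s=capture("scene")
up=lambda a,k:cv2.resize(a,None,fx=k,fy=k,interpolation=cv2.INTER_CUBIC)
cv2.imwrite("pics/l.png",np.hstack([up(t[90:260,130:260],3.1),up(s[210:380,310:440],3.05)[:527]])[:,:,::-1] if 0 else np.hstack([up(t[90:260,130:260],3),up(s[210:380,310:440],3)])[:,:,::-1])
p=np.array(state()["tcp_pos"]); 
for r in (0,100,165): print((proj("top",p-[0,0,16]+np.array([*(-BX*.29),-.957])*r)-[130,90])*3)
E
```

```text
[160.18469219 164.79276982]
[224.99689626 197.03206474]
[261.39901062 215.13943383]
```

View pics/l.png

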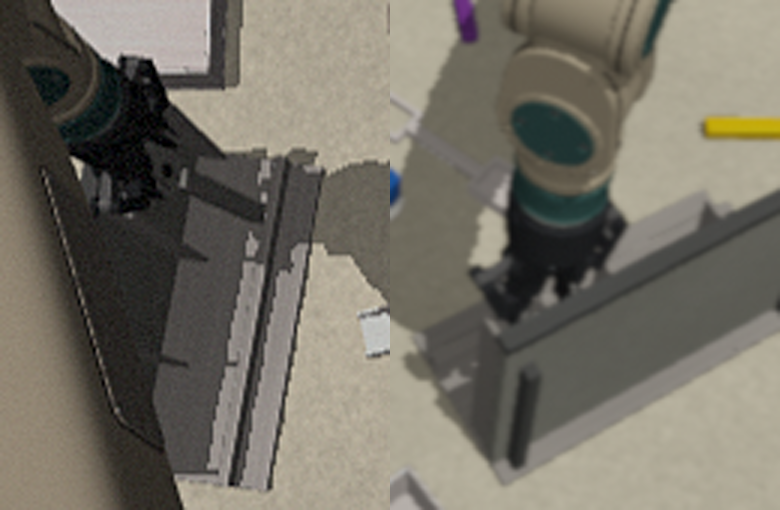

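```bash
python3 - <<'E'
from h import *
p=np.array(state()["tcp_pos"]);yb=(p[:2]-BO)@BY;print("y",yb,"x",(p[:2]-BO)@BX)
def onpl(px):
    e,d=ray("top",px);n=np.array([*BY,0]);k=(yb-(e-[*BO,0])@n)/(d@n);X=e+k*d;return (X[:2]-BO)@BX,X[2]
for q in [(258,205),(263,212),(265,218),(175,178),(185,188),(190,170)]: print(q,onpl((q[0]/3+130,q[1]/3+90)))
t=capture("top");g=t.astype(int).sum(2)//3
print(g[155:168,190:226])
E
```

```text
y -109.82501036063461 x 27.011175378384003
(258, 205) (np.float64(-30.389096654425682), np.float64(49.42635353843866))
(263, 212) (np.float64(-27.125443271825613), np.float64(19.71872082642676))
(265, 218) (np.float64(-21.321672771156205), np.float64(-8.57667463891562))
(175, 178) (np.float64(29.132144111155643), np.float64(117.90488382297474))
(185, 188) (np.float64(32.309597477672746), np.float64(81.80398678205665))
(190, 170) (np.float64(1.3917776021735286), np.float64(156.59763110655194))
[[ 40  39  32  56  60  34  38  35  38  48  40  44  42  32  40  43  38  38
   41  31  46  49  62  67  80  73  66 139 145  72  70  78  80  36  40  74]
 [ 44  39  35  65  68  67  59  33  39  35  40  31  38  35  37  44  35  48
   35  43  43  33  39  48  60  65  67 146 146  76  72  81  75  38  37  75]
 [ 42  35  33  70  77  71  71  66  58  37  32  36  43  44  40  38  38  48
   35  45  40  46  42  39  39  48  52  99 105  72  73  79  61  39  50  72]
 [ 33  33  47  69  72  68  75  79  74  65  65  46  42  40  31  40  40  43
   41  42  40  38  47  35  40  39  40  37  53  71  74  81  53  34  56  72]
 [ 38 
[... 635 characters left out ...]
  74  75  73  73  73  80  74
   76  76  71  63  51  42  35  35  36  31  72  76  79  53  36  46  71  75]
 [ 31  39  72  74  73  72  73  71  75  74  72  72  73  72  72  75  72  73
   80  70  73  76  73  68  66  63  57  48  71  75  88  47  33  62  70  72]
 [ 32  54  70  70  74  72  67  77  74  66  77  73  73  74  75  70  72  72
   78  71  72  69  74  77  76  76  70  68  70  75  81  39  39  64  74  70]
 [ 31  61  77  68  73  70  75  75  72  75  74  77  75  70  71  74  77  71
   73  73  72  69  80  70  69  72  73  67  76  79  88  35  22  68  74  71]
 [ 32  59  78  73  70  76  71  71  71  71  74  75  73  73  76  71  75  74
   75  71  76  71  73 122  76  75  73  69  70  75  76  39  40  81  73  73]]
```

Call:
{"name": "apply_moves", "arguments": {"targets": [[0.1, [0, 0, 0.004], 0], [0.1, [0, 0, 0.002], 0], [0.1, [0, 0, 0], 0], [0.1, [0, 0, 0], 0]]}}

```text
clock: 19.52
tcp_pos: [636.9, 370.0, 174.3]
ee_rot: [[0.14, 0.99, -0.0], [0.99, -0.14, -0.0], [-0.0, -0.0, -1.0]]
force: [0.5, -0.1, -1.8]
width: 38.3
finger_force: 62.4
```

Call:
{"name": "apply_moves", "arguments": {"targets": [[0.1, [0, 0, 0.004], 0], [0.1, [0, 0, 0.002], 0], [0.1, [0, 0, 0], 0], [0.1, [0, 0, 0], 0]]}}

```text
clock: 20.02
tcp_pos: [637.3, 370.2, 172.4]
ee_rot: [[0.14, 0.99, 0.001], [0.99, -0.14, 0.001], [0.001, 0.001, -1.0]]
force: [-1.3, -0.1, 5.2]
width: 38.3
finger_force: 63.4
```

Call:
{"name": "apply_moves", "arguments": {"targets": [[0.1, [0, 0, 0.004], 0], [0.1, [0, 0, 0], 0], [0.1, [0, 0, 0], 0]]}}

```text
clock: 20.4
tcp_pos: [637.6, 370.2, 172.2]
ee_rot: [[0.14, 0.99, 0.002], [0.99, -0.14, 0.001], [0.001, 0.002, -1.0]]
force: [-2.5, -2.5, 11.1]
width: 38.2
finger_force: 64.3
```

Call:
{"name": "apply_moves", "arguments": {"targets": [[0.1, [-0.004, 0, -0.004], 0], [0.1, [-0.004, 0, 0], 0], [0.1, [0, 0, 0], 0]]}}

```text
clock: 20.78
tcp_pos: [637.4, 367.6, 173.1]
ee_rot: [[0.14, 0.99, 0.003], [0.99, -0.14, 0.004], [0.004, 0.002, -1.0]]
force: [-0.6, 2.5, 6.8]
width: 38.2
finger_force: 63.4
```

Call:
{"name": "apply_moves", "arguments": {"targets": [[0.1, [-0.004, 0, 0], 0], [0.1, [-0.004, 0, 0], 0], [0.1, [0, 0, 0], 0]]}}

```text
clock: 21.15
tcp_pos: [637.2, 364.3, 174.0]
ee_rot: [[0.14, 0.99, 0.004], [0.99, -0.14, 0.006], [0.006, 0.003, -1.0]]
force: [-1.0, 3.1, 8.9]
width: 37.9
finger_force: 64.3
```

Call:
{"name": "apply_moves", "arguments": {"targets": [[0.1, [-0.004, 0, -0.004], 0], [0.1, [-0.004, 0, 0], 0], [0.1, [0, 0, 0], 0], [0.1, [0, 0, 0], 0]]}}

```text
clock: 21.65
tcp_pos: [636.4, 360.0, 175.3]
ee_rot: [[0.14, 0.99, 0.003], [0.99, -0.14, 0.005], [0.005, 0.002, -1.0]]
force: [-0.3, 2.9, 7.2]
width: 38.3
finger_force: 65.1
```

```bash
python3 - <<'E'
from h import *
p=np.array(state()["tcp_pos"]);plan();print((p[:2]-BO)@BX, state()["ft_torque"])
t=capture("top");g=t.astype(int).sum(2)//3
print(g[152:168:2,190:226])
E
```

```text
clock 21.65 tcp [636.4 360.  175.3] psi 81.96 width 38.3 F [-0.3  2.9  7.2] ff 65.1
17.08973977888454 [ 1.0630032   0.32288606 -0.02615007]
[[ 27  35  40 101  83  39  30  39  40  37  34  44  37  34  33  37  55  59
   71  78  74  70  74  74  71  68  96 101  74  60  76  71  75  56  41  53]
 [ 42  33  36  36  43  38  35  39  45  46  39  41  41  40  40  45  35  35
   33  38  49  55  69  72  73 110  76  71  67  78  73  71  81  48  34  73]
 [ 43  36  35  69  76  70  66  66  40  34  35  42  40  39  39  42  45  40
   44  41  34  41  28  42  40  61  77  76  72  81  74  81  69  41  42  77]
 [ 35  39  38  72  73  70  67  79  71  75  65  67  59  43  28  40  44  40
   34  39  42  38  41  38  36  33  35  42  59  71  74  85  51  33  61  75]
 [ 37  37  49  72  70  68  74  74  77  69  72  77  69  75  71  66  56  39
   39  43  39  41  40  36  35  43  35  33  56  75  75  81  34  36  72  70]
 [ 33  35  66  69  74  75  77  73  72  73  72  74  70  75  72  73  77  77
   74  68  58  43  34  31  29  38  36  28  95  76  74  65  40  40  72  74]
 [ 35  44  73  69  73  68  70  72  73  69  72  75  73  70  74  75  71  77
   79  74  73  71  74  63  54  57  46  46  69  73  77  51  39  57  73  72]
 [ 39  61  76  72  72  74  71  71  70  70  73  74  74  71  74  70  72  74
   69  76  74  69  63 145 125 117  71  64  71  72  83  29  34  68  70  72]]
```

Call:
{"name": "apply_moves", "arguments": {"targets": [[0.6, [0, 0, 0], 0], [0.6, [0, 0, 0], 0], [0.62, [0, 0, 0], 0], [0.62, [0, 0, 0], 0], [0.62, [0, 0, 0], 0]]}}

```text
clock: 22.32
tcp_pos: [634.6, 357.2, 172.3]
ee_rot: [[0.141, 0.99, -0.002], [0.99, -0.141, -0.002], [-0.002, -0.002, -1.0]]
force: [-0.1, -1.9, -0.2]
width: 53.0
finger_force: 0.0
```

Call:
{"name": "apply_moves", "arguments": {"targets": [[0.62, [0, 0, -0.02], 0], [0.62, [0, 0, -0.03], 0], [0.62, [0, 0, -0.06], 0], [0.62, [0, 0, -0.1], 0], [0.62, [-0.06, 0, -0.1], 0]]}}

```text
clock: 22.95
tcp_pos: [631.2, 329.8, 330.9]
ee_rot: [[0.138, 0.99, 0.002], [0.99, -0.138, 0.001], [0.002, 0.002, -1.0]]
force: [0.4, -0.8, 0.2]
width: 52.9
finger_force: 0.0
```

Call:
{"name": "apply_moves", "arguments": {"targets": [[0.62, [-0.12, 0, 0], 0], [0.62, [-0.12, 0, 0], 0], [0.62, [-0.12, -0.03, 0], 0], [0.62, [-0.12, -0.04, 0], 0], [0.62, [-0.06, 0, 0], 0]]}}

```text
clock: 23.58
tcp_pos: [557.4, 64.6, 330.5]
ee_rot: [[0.142, 0.99, 0.002], [0.99, -0.142, -0.0], [0.0, 0.002, -1.0]]
force: [0.5, 0.1, 0.7]
width: 52.9
finger_force: 0.0
```

```bash
python3 - <<'E'
from h import *
plan()
t=capture("top");s=capture("scene");cv2.imwrite("pics/m_t.png",t[:,:,::-1]);cv2.imwrite("pics/m_s.png",s[:,:,::-1])
g=t.astype(int).sum(2)//3
print(g[140:168:2,182:226])
E
```

```text
clock 23.57 tcp [557.4  64.6 330.5] psi 81.83 width 52.9 F [0.5 0.1 0.7] ff 0.0
[[ 42  42  34  39  39  32  34  27  32  34  37  37  39  38  36  32  38  45
   46  33  27  60 121 128 129 128 128 133 128 126 123 124  83  84  83  88
   75 162 164 164 147 138 129 125]
 [ 40  34  41  34  34  38  40  36  39  37  41  30  41  45  61  63  52  52
   50  44  41  43  29  54  70  61  75  71  72  67  86  77  79  77  72  80
   71 120 114 112 117 109 121 108]
 [ 40  37  37  30  39  33  39  33  36  41  39  37  34  52  71  72  69  73
   70  75  71  69  80  73  75  68  68  72  72  72  74  71  67  73  61 132
  133 134 140 133 115 113 115 117]
 [ 38  36  38  36  31  37  42  33  36  43  37  31  28  62  66  66  69  66
   70  72  68  73  74  72  69  69  71  70  68  76  69  76  65  70  61 126
  125 125 117 118 120 121 112 122]
 [ 40  43  37  38  39  40  37  39  43  36  38  35  40  71  67  69  71  72
   69  74  73  71  69  69  72  67  69  71  69  70  67  69  69  62 131 129
  128 126 101 121 116 111 114 121]
 [ 43  39  42  38  42  39  41  36  41  33  34  35  51  70  68  74  71  74
   64  73  74  72  72  76  68  
[... 842 characters left out ...]
7  57  33  35  40  42  39  41  39  46  37
   49  45  39  40  38  49  40  38  37  41  43  39  37  48  41  42  54  71
  108 114 115 118 120 124 127 129]
 [ 40  40  46  45  43  39  33  38  38  25  60  64  57  67  51  41  38  38
   34  35  39  41  40  46  38  34  44  49  40  43  47  35  40  39  59  62
  123 115 115 123 125 127 128 129]
 [ 32  33  30  38  30  36  38  36  31  36  73  68  66  70  66  69  76  74
   69  67  65  61  59  56  50  37  41  37  34  36  41  29  40  36  60  85
  120 114 117 123 125 126 127 129]
 [ 40  43  40  45  43  40  33  36  36  57  76  73  67  67  71  71  69  73
   72  69  74  70  76  70  72  74  77  75  69  66  60  62  58  66  77 108
  118 121 121 128 125 129 128 129]]
```

```bash
cat >> h.py <<'E'
def findpad(n,box):
    im=capture(n); y0,y1,x0,x1=box; g=im[y0:y1,x0:x1].astype(int); m=np.zeros(im.shape[:2],bool)
    m[y0:y1,x0:x1]=(g.max(2)<115)&(g.max(2)-g.min(2)<28)
    for st,c,bm in blobs(m,100):
        o,u,tt,w=axis(n,bm,8)
        if u[1]<0:u=-u;tt=-tt
        print(n,st,c.round(1),"ang %.1f"%np.degrees(np.arctan2(u[1],u[0])),"ends",o+u*tt.min(),o+u*tt.max(),"w",w.min(),w.max())
E
python3 - <<'E'
from h import *
findpad("scene",(185,255,225,305));findpad("top",(140,215,325,410))
plan((552,-49.5,200,74.3),(552,-49.5,60,74.3))
E
```

```text
scene [225 185  24  17 217] [232.8 190.3] ang 10.4 ends [ 557.0326  -327.36005] [ 662.82306 -307.9799 ] w -43.47187 19.318325
scene [ 256  185   49   56 1461] [283.6 213.2] ang 37.9 ends [ 408.73795 -210.82986] [621.2216  -45.14672] w -95.78825 77.57628
top [ 326  163   64   52 2223] [360.1 189.1] ang 56.7 ends [ 477.35333 -214.11607] [596.64166  -32.488983] w -90.83218 81.09133
clock 23.77 tcp [559.4  66.6 329.9] psi 81.87 width 52.9 F [ 0.3  0.  -0.3] ff 0.0
  [-0.0773, 0.0061, 0.0866] 0.028
  [-0.077, 0.0095, 0.0866] 0.028
  [-0.0765, 0.0129, 0.0866] 0.028
  -- (552, -49.5, 200, 74.3)
  [-0.0, -0.0, 0.0933] -0.0
  [-0.0, -0.0, 0.0933] -0.0
  [-0.0, -0.0, 0.0933] -0.0
  -- (552, -49.5, 60, 74.3)
```

```bash
python3 - <<'E'
from h import *
t=cv2.imread("pics/m_t.png").astype(int);s=cv2.imread("pics/m_s.png").astype(int)
print("shadow?",t[190,375],t[200,380],"pad",t[187,352],t[195,375], s[220,284], s[235,288])
for n,im,(y0,y1,x0,x1) in(("top",t,(140,215,325,410)),("scene",s,(190,255,245,315))):
  for mx,sa in((105,9),(105,12)):
    g=im[y0:y1,x0:x1];m=np.zeros(im.shape[:2],bool);m[y0:y1,x0:x1]=(g.max(2)<mx)&(g.max(2)-g.min(2)<sa)
    m=cv2.morphologyEx(m.astype(np.uint8),cv2.MORPH_CLOSE,np.ones((3,3)))>0
    for st,c,bm in blobs(m,80):
        o,u,tt,w=axis(n,bm,8); print(n,mx,sa,st,c,np.degrees(np.arctan2(u[1],u[0])),o+u*tt.min(),o+u*tt.max(),w.min(),w.max())
E
```

```text
shadow? [ 85  94 100] [47 52 51] pad [57 59 58] [59 60 61] [62 67 67] [85 89 90]
top 105 9 [328 179  62  23 560] [353.925      190.41071429] 76.0594 [ 507.69794 -210.36156] [553.42206 -26.15863] -21.514439 20.265574Traceback (most recent call last):
  File "<stdin>", line 9, in <module>
  File "h.py", line 18, in axis
    ys,xs=np.nonzero(m); P=np.array([onz(cam,(x,y),z)[:2] for x,y in zip(xs,ys)]).astype(np.float32)
                                     ~~~^^^^^^^^^^^^^
  File "h.py", line 7, in onz
    e,d=ray(cam,p); return (e+d*(z-e[2])/d[2])
        ~~~^^^^^^^
  File "h.py", line 4, in ray
    c=camera_info(cam); d=c["attitude"]@np.array([(p[0]-c["cx"])/c["fx"],(p[1]-c["cy"])/c["fy"],1])
ValueError: time passes only in moves, steps and waits
```

```bash
sed -i 's/^from station import \*/from station import *\n_ci=camera_info; _C={}\ndef camera_info(n):\n    if n not in _C:_C[n]=_ci(n)\n    return _C[n]/' h.py; python3 - <<'E'
from h import *
plan((550,-48.5,200,75.3),(550,-48.5,60,75.3))
E
```

```text
clock 23.77 tcp [559.4  66.6 329.9] psi 81.87 width 52.9 F [ 0.3  0.  -0.3] ff 0.0
  [-0.0769, 0.0047, 0.0866] 0.0243
  [-0.0766, 0.0076, 0.0866] 0.0243
  [-0.0763, 0.0105, 0.0866] 0.0243
  -- (550, -48.5, 200, 75.3)
  [0.0, 0.0, 0.0933] -0.0
  [0.0, 0.0, 0.0933] -0.0
  [0.0, 0.0, 0.0933] -0.0
  -- (550, -48.5, 60, 75.3)
```

Call:
{"name": "apply_moves", "arguments": {"targets": [[0.68, [-0.077, 0.005, 0.087], 0.024], [0.68, [-0.077, 0.008, 0.087], 0.024], [0.68, [-0.076, 0.01, 0.087], 0.024], [0.68, [0, 0, 0.093], 0], [0.68, [0, 0, 0.093], 0]]}}

```text
clock: 24.4
tcp_pos: [551.2, -47.9, 104.0]
ee_rot: [[0.25, 0.968, 0.002], [0.968, -0.25, 0.0], [0.001, 0.002, -1.0]]
force: [1.1, -0.4, 0.3]
width: 58.0
finger_force: 0.0
```

Call:
{"name": "apply_moves", "arguments": {"targets": [[0.68, [0, 0, 0.06], 0], [0.68, [0, 0, 0], 0], [0.68, [0, 0, 0], 0], [0.68, [0, 0, 0], 0]]}}

```text
clock: 24.9
tcp_pos: [551.8, -48.6, 76.9]
ee_rot: [[0.251, 0.968, 0.004], [0.968, -0.251, -0.001], [0.0, 0.004, -1.0]]
force: [-0.2, -0.9, -0.2]
width: 58.1
finger_force: 0.0
```

```bash
python3 - <<'E'
from h import *
plan((550,-48.5,24,75.3))
im=capture("scene").astype(int);cv2.imwrite("pics/n.png",im[:,:,::-1])
y0,y1,x0,x1=(190,255,245,315);g=im[y0:y1,x0:x1];m=np.zeros(im.shape[:2],bool);m[y0:y1,x0:x1]=(g.max(2)<45)
for st,c,_ in blobs(m,3): 
    if st[4]<40: print(st,c,onz("scene",c,10))
E
```

```text
clock 24.90 tcp [551.8 -48.6  76.9] psi 75.49 width 58.1 F [-0.2 -0.9 -0.2] ff 0.0
  [-0.0008, -0.0035, 0.1058] 0.0021
  -- (550, -48.5, 24, 75.3)
[287 224   4   2   5] [288.4 224.2] [544.77665651 -70.60866792  10.        ][ WARN:0@0.607] global loadsave.cpp:1063 imwrite_ Unsupported depth image for selected encoder is fallbacked to CV_8U.
```

Call:
{"name": "apply_moves", "arguments": {"targets": [[0.68, [0, -0.003, 0.03], 0], [0.68, [0, 0, 0.03], 0], [0.68, [0, 0, 0.025], 0], [0.68, [0, 0, 0.015], 0], [0.68, [0, 0, 0], 0]]}}

```text
clock: 25.58
tcp_pos: [547.5, -48.1, 23.8]
ee_rot: [[0.251, 0.968, -0.002], [0.968, -0.251, 0.0], [-0.0, -0.002, -1.0]]
force: [-0.7, -0.2, 0.5]
width: 57.8
finger_force: 0.0
```

Call:
{"name": "apply_moves", "arguments": {"targets": [[0.68, [0, 0, 0.008], 0], [0.68, [0, 0, 0], 0], [0.68, [0, 0, 0], 0]]}}

```text
clock: 25.95
tcp_pos: [548.6, -48.3, 21.1]
ee_rot: [[0.251, 0.968, 0.001], [0.968, -0.251, -0.0], [-0.0, 0.001, -1.0]]
force: [0.4, 0.1, -0.2]
width: 58.0
finger_force: 0.0
```

Close, lift, and go to hook 4 as before.

Call:
{"name": "apply_moves", "arguments": {"targets": [[0.1, [0, 0, 0], 0], [0.1, [0, 0, 0], 0], [0.1, [0, 0, 0], 0], [0.1, [0, 0, 0], 0], [0.1, [0, 0, 0], 0]]}}

```text
clock: 26.58
tcp_pos: [548.9, -48.4, 21.5]
ee_rot: [[0.251, 0.968, 0.001], [0.968, -0.251, -0.0], [0.0, 0.001, -1.0]]
force: [-1.3, -0.4, 5.7]
width: 40.2
finger_force: 61.2
```

Call:
{"name": "apply_moves", "arguments": {"targets": [[0.1, [0, 0, -0.06], -0.04], [0.1, [0, 0, -0.1], -0.08], [0.1, [0, 0, -0.1], -0.08], [0.1, [0, 0, -0.1], -0.08], [0.1, [0, 0, 0], 0]]}}

```text
clock: 27.2
tcp_pos: [551.4, -48.8, 205.2]
ee_rot: [[-0.185, 0.983, 0.009], [0.983, 0.185, -0.002], [-0.003, 0.009, -1.0]]
force: [0.1, -0.4, -2.5]
width: 40.7
finger_force: 61.0
```

```bash
python3 - <<'E'
from h import *
plan((*rk(-240,70),238,100.9),(*rk(-182,70),238,100.9))
E
```

```text
clock 27.20 tcp [551.4 -48.8 205.2] psi 100.66 width 40.7 F [ 0.1 -0.4 -2.5] ff 61.0
  [-0.0868, -0.0033, -0.0328] -0.0013
  [-0.0868, -0.0035, -0.0328] -0.0013
  -- (np.float64(564.28), np.float64(-134.69000000000003), 238, 100.9)
  [-0.116, -0.0, -0.0] -0.0
  -- (np.float64(575.242), np.float64(-191.64600000000004), 238, 100.9)
```

Call:
{"name": "apply_moves", "arguments": {"targets": [[0.1, [-0.05, -0.003, -0.033], -0.001], [0.1, [-0.06, -0.003, -0.033], -0.001], [0.1, [-0.06, 0, 0], 0], [0.1, [0, 0, 0], 0], [0.1, [0, 0, 0], 0]]}}

```text
clock: 27.82
tcp_pos: [559.9, -131.6, 231.8]
ee_rot: [[-0.187, 0.982, -0.004], [0.982, 0.187, 0.002], [0.002, -0.003, -1.0]]
force: [-0.6, 0.3, -1.7]
width: 40.1
finger_force: 61.0
```

```bash
python3 - <<'E'
from h import *
plan((*rk(-182,70),236,100.9))
E
```

```text
clock 27.82 tcp [ 559.9 -131.6  231.8] psi 100.79 width 40.1 F [-0.6  0.3 -1.7] ff 61.0
  [-0.0618, 0.0038, -0.0042] -0.0006
  [-0.0618, 0.0038, -0.0042] -0.0006
  -- (np.float64(575.242), np.float64(-191.64600000000004), 236, 100.9)
```

Call:
{"name": "apply_moves", "arguments": {"targets": [[0.1, [-0.04, 0.002, 0], 0], [0.1, [-0.04, 0, 0], 0], [0.1, [-0.04, 0, 0], 0], [0.1, [0, 0, 0], 0], [0.1, [0, 0, 0], 0]]}}

```text
clock: 28.45
tcp_pos: [573.3, -191.3, 233.7]
ee_rot: [[-0.187, 0.982, -0.0], [0.982, 0.187, 0.001], [0.001, -0.0, -1.0]]
force: [0.6, 0.3, -0.7]
width: 40.3
finger_force: 61.0
```

```bash
python3 - <<'E'
from h import *
p=state()["tcp_pos"];print((p[:2]-RO)@RX,(p[:2]-RO)@RY)
plan((*rk(-180,70),272,100.9))
E
```

```text
-182.72572252544072 68.14331325307964
clock 28.45 tcp [ 573.3 -191.3  233.7] psi 100.79 width 40.3 F [ 0.6  0.3 -0.7] ff 61.0
  [-0.0054, 0.0037, -0.0767] -0.0012
  -- (np.float64(575.62), np.float64(-193.61000000000004), 272, 100.9)
```

Call:
{"name": "apply_moves", "arguments": {"targets": [[0.1, [0, 0.004, -0.024], 0], [0.1, [0, 0, -0.024], 0], [0.1, [-0.004, 0, -0.025], 0], [0.1, [-0.004, 0, -0.025], 0], [0.1, [0, 0, 0], 0]]}}

```text
clock: 29.08
tcp_pos: [576.8, -195.0, 284.2]
ee_rot: [[-0.188, 0.982, 0.002], [0.982, 0.188, -0.001], [-0.001, 0.002, -1.0]]
force: [0.6, 0.5, -4.0]
width: 40.1
finger_force: 60.9
```

Call:
{"name": "apply_moves", "arguments": {"targets": [[0.1, [-0.004, 0, -0.025], 0], [0.1, [-0.004, 0, -0.025], 0], [0.1, [-0.009, 0, -0.024], 0], [0.1, [-0.009, 0, -0.024], 0], [0.1, [0, 0, 0], 0]]}}

```text
clock: 29.7
tcp_pos: [579.3, -208.2, 333.5]
ee_rot: [[-0.187, 0.982, 0.002], [0.982, 0.187, -0.001], [-0.002, 0.002, -1.0]]
force: [1.2, 0.5, -3.1]
width: 39.7
finger_force: 60.8
```

```bash
python3 - <<'E'
from h import *
p=state()["tcp_pos"];print((p[:2]-RO)@RX,(p[:2]-RO)@RY,state()["ft_torque"])
plan((*rk(-146,70),363,100.9),(*rk(-118,70),389,100.9),(*rk(-80,70),408,100.9))
E
```

```text
-165.00735642230666 70.89701424337036 [0.51020071 0.04483858 0.01178268]
clock 29.70 tcp [ 579.3 -208.2  333.5] psi 100.79 width 39.7 F [ 1.2  0.5 -3.1] ff 60.8
  [-0.038, -0.0017, -0.059] -0.0012
  -- (np.float64(582.0459999999999), np.float64(-226.99800000000005), 363, 100.9)
  [-0.056, -0.0, -0.052] -0.0
  -- (np.float64(587.338), np.float64(-254.49400000000006), 389, 100.9)
  [-0.076, -0.0, -0.038] -0.0
  -- (np.float64(594.52), np.float64(-291.81), 408, 100.9)
```

Call:
{"name": "apply_moves", "arguments": {"targets": [[0.1, [-0.019, -0.001, -0.03], 0], [0.1, [-0.019, -0.001, -0.03], 0], [0.1, [-0.028, 0, -0.026], 0], [0.1, [-0.028, 0, -0.026], 0], [0.1, [0, 0, 0], 0]]}}

```text
clock: 30.32
tcp_pos: [587.2, -255.2, 389.5]
ee_rot: [[-0.187, 0.982, 0.003], [0.982, 0.187, -0.002], [-0.002, 0.002, -1.0]]
force: [0.8, 0.6, -1.6]
width: 39.6
finger_force: 60.4
```

Call:
{"name": "apply_moves", "arguments": {"targets": [[0.1, [-0.038, 0, -0.019], 0], [0.1, [-0.038, 0, -0.019], 0], [0.1, [-0.004, 0, 0], 0], [0.1, [0, 0, 0], 0], [0.1, [0, 0, 0], 0]]}}

```text
clock: 30.95
tcp_pos: [593.7, -292.3, 406.4]
ee_rot: [[-0.188, 0.982, -0.001], [0.982, 0.188, 0.0], [0.0, -0.001, -1.0]]
force: [-0.4, 0.6, -1.5]
width: 38.1
finger_force: 60.1
```

Call:
{"name": "apply_moves", "arguments": {"targets": [[0.1, [0.05, 0, -0.02], 0], [0.1, [0.1, 0, -0.02], 0], [0.1, [0.1, -0.03, 0], 0], [0.1, [0.1, -0.03, 0], 0], [0.1, [0.1, -0.03, 0], 0]]}}

```text
clock: 31.58
tcp_pos: [506.0, -77.9, 427.9]
ee_rot: [[-0.189, 0.982, 0.002], [0.982, 0.189, -0.0], [-0.001, 0.002, -1.0]]
force: [1.3, -0.8, -1.5]
width: 37.8
finger_force: 61.3
```

```bash
python3 - <<'E'
from h import *
cv2.imwrite("pics/o_s.png",capture("scene")[:,:,::-1])
plan((*bd(-80,110),370,81.8),(*bd(-20,110),300,81.8))
E
```

```text
clock 31.62 tcp [502.1 -72.9 428.8] psi 101.08 width 37.7 F [-4.1  5.5 -2.4] ff 63.2
  [0.1087, -0.0073, 0.0168] 0.0306
  [0.1082, -0.0125, 0.0168] 0.0306
  [0.1075, -0.0177, 0.0168] 0.0306
  [0.1065, -0.0228, 0.0168] 0.0306
  [0.1053, -0.0279, 0.0168] 0.0306
  [0.1038, -0.0329, 0.0168] 0.0306
  [0.1021, -0.0379, 0.0168] 0.0306
  -- (np.float64(404.114), np.float64(295.402), 370, 81.8)
  [0.06, -0.0, 0.07] 0.0
  [0.06, -0.0, 0.07] 0.0
  -- (np.float64(412.67), np.float64(354.78999999999996), 300, 81.8)
```

Call:
{"name": "apply_moves", "arguments": {"targets": [[0.1, [0.109, -0.007, 0.017], 0.031], [0.1, [0.108, -0.013, 0.017], 0.031], [0.1, [0.107, -0.018, 0.017], 0.031], [0.1, [0.107, -0.023, 0.017], 0.031], [0.1, [0.1, -0.028, 0.017], 0.031]]}}

```text
clock: 32.25
tcp_pos: [437.0, 182.6, 385.3]
ee_rot: [[0.055, 0.998, 0.002], [0.998, -0.055, 0.0], [0.001, 0.002, -1.0]]
force: [0.0, 0.2, -1.7]
width: 38.3
finger_force: 62.6
```

Call:
{"name": "apply_moves", "arguments": {"targets": [[0.1, [0.08, -0.03, 0.017], 0.031], [0.1, [0.04, -0.034, 0.017], 0.031], [0.1, [0, 0, 0], 0], [0.1, [0, 0, 0], 0]]}}

```text
clock: 32.75
tcp_pos: [410.7, 242.8, 368.2]
ee_rot: [[0.15, 0.989, 0.002], [0.989, -0.15, -0.0], [0.0, 0.002, -1.0]]
force: [0.6, 0.6, -1.9]
width: 37.7
finger_force: 62.5
```

```bash
python3 - <<'E'
from h import *
p=np.array(state()["tcp_pos"]);P=p-[0,0,16];plan((*bd(-20,110),290,81.8),(*bd(20,110),250,81.8))
s=capture("scene");t=capture("top");cv2.imwrite("pics/q_s.png",s[:,:,::-1]);cv2.imwrite("pics/q_t.png",t[:,:,::-1]);g=s.astype(int).sum(2)//3
for th in range(55,105,3):
    c,sn=np.cos(np.radians(th)),np.sin(np.radians(th))
    print(th,[int(g[tuple(proj("scene",P+np.array([*(-BX*c),-sn])*r).round().astype(int)[::-1])]) for r in range(50,190,12)])
print("ref g",p)
E
```

```text
clock 32.75 tcp [410.7 242.8 368.2] psi 81.36 width 37.7 F [ 0.6  0.6 -1.9] ff 62.5
  [0.074, -0.0099, 0.0521] -0.0016
  [0.074, -0.0097, 0.0521] -0.0016
  [0.074, -0.0096, 0.0521] -0.0016
  -- (np.float64(412.67), np.float64(354.78999999999996), 290, 81.8)
  [0.08, -0.0, 0.08] 0.0
  -- (np.float64(418.37399999999997), np.float64(394.38199999999995), 250, 81.8)
55 [62, 161, 168, 169, 167, 167, 166, 168, 169, 167, 166, 166]
58 [108, 167, 168, 169, 167, 167, 167, 165, 166, 167, 166, 165]
61 [115, 168, 168, 168, 168, 169, 165, 165, 165, 168, 165, 166]
64 [139, 156, 161, 167, 164, 167, 168, 166, 169, 168, 165, 166]
67 [89, 140, 109, 122, 140, 143, 152, 156, 145, 149, 155, 165]
70 [89, 68, 74, 61, 72, 57, 52, 56, 56, 53, 140, 162]
73 [56, 53, 54, 53, 51, 52, 52, 53, 53, 63, 117, 161]
76 [52, 53, 53, 54, 54, 53, 56, 69, 113, 161, 164, 164]
79 [54, 53, 54, 54, 59, 76, 107, 154, 165, 166, 163, 165]
82 [52, 54, 56, 97, 119, 165, 165, 165, 166, 166, 166, 161]
85 [52, 57, 103, 158, 167, 168, 166, 167, 167, 164, 163, 163]
88 [60, 108, 157, 167, 168, 167, 167, 163, 166, 163, 166, 164]
91 [82, 160, 168, 168, 168, 169, 165, 164, 163, 164, 164, 164]
94 [121, 168, 169, 166, 168, 164, 166, 163, 162, 163, 162, 162]
97 [147, 168, 168, 165, 166, 166, 165, 163, 160, 164, 161, 164]
100 [162, 169, 167, 166, 166, 166, 164, 162, 163, 164, 162, 162]
103 [166, 168, 167, 168, 166, 162, 163, 164, 162, 162, 163, 163]
ref g [410.72518036 242.82448187 368.17966259]
```

Call:
{"name": "apply_moves", "arguments": {"targets": [[0.1, [0.08, -0.01, 0.052], -0.002], [0.1, [0.08, -0.01, 0.052], -0.002], [0.1, [0.08, -0.01, 0.052], -0.002], [0.1, [0.06, 0, 0.05], 0], [0.1, [0, 0, 0], 0]]}}

```text
clock: 33.48
tcp_pos: [417.9, 393.6, 261.7]
ee_rot: [[0.141, 0.99, -0.003], [0.99, -0.141, -0.002], [-0.003, -0.003, -1.0]]
force: [-0.6, -0.2, -2.1]
width: 37.8
finger_force: 62.8
```

Call:
{"name": "apply_moves", "arguments": {"targets": [[0.1, [0, 0, 0], 0], [0.1, [0, 0, 0], 0]]}}

```text
clock: 33.72
tcp_pos: [418.9, 392.8, 265.7]
ee_rot: [[0.143, 0.99, 0.002], [0.99, -0.143, 0.001], [0.001, 0.002, -1.0]]
force: [-0.0, -0.6, -0.7]
width: 37.9
finger_force: 62.7
```

```bash
python3 - <<'E'
from h import *
p=state()["tcp_pos"];print((p[:2]-BO)@BX,(p[:2]-BO)@BY)
plan((*bd(28.5,110),250,81.8),(*bd(28.5,110),188,81.8))
E
```

```text
18.547607102359077 109.22610821532099
clock 33.73 tcp [418.9 392.8 265.7] psi 81.75 width 37.9 F [-0.  -0.6 -0.7] ff 62.7
  [0.0199, -0.0016, 0.0314] -0.0005
  -- (np.float64(419.58610000000004), np.float64(402.79529999999994), 250, 81.8)
  [0.0, 0.0, 0.062] -0.0
  [0.0, 0.0, 0.062] -0.0
  -- (np.float64(419.58610000000004), np.float64(402.79529999999994), 188, 81.8)
```

Call:
{"name": "apply_moves", "arguments": {"targets": [[0.1, [0.01, -0.001, 0.015], 0], [0.1, [0.01, -0.001, 0.025], 0], [0.1, [0, 0, 0.025], 0], [0.1, [0, 0, 0.025], 0], [0.1, [0, 0, 0.025], 0]]}}

```text
clock: 34.35
tcp_pos: [418.2, 403.1, 205.5]
ee_rot: [[0.142, 0.99, -0.001], [0.99, -0.142, -0.001], [-0.001, -0.001, -1.0]]
force: [-0.4, -1.9, -0.2]
width: 37.8
finger_force: 63.2
```

Call:
{"name": "apply_moves", "arguments": {"targets": [[0.1, [0, 0, 0.02], 0], [0.1, [0, 0, 0.015], 0], [0.1, [0, 0, 0], 0], [0.1, [0, 0, 0], 0]]}}

```text
clock: 34.85
tcp_pos: [418.1, 402.9, 189.0]
ee_rot: [[0.142, 0.99, -0.001], [0.99, -0.142, -0.001], [-0.001, -0.001, -1.0]]
force: [-0.9, -2.2, -3.5]
width: 37.9
finger_force: 64.6
```

```bash
python3 - <<'E'
from h import *
p=state()["tcp_pos"];print((p[:2]-BO)@BX,(p[:2]-BO)@BY)
plan((*bd(28,110),175,81.8))
E
```

```text
28.41957579992506 111.44899052861246
clock 34.85 tcp [418.1 402.9 189. ] psi 81.83 width 37.9 F [-0.9 -2.2 -3.5] ff 64.6
  [-0.0008, 0.0029, 0.0281] 0.0003
  -- (np.float64(419.5148), np.float64(402.30039999999997), 175, 81.8)
```

Call:
{"name": "apply_moves", "arguments": {"targets": [[0.1, [-0.003, 0, 0.008], 0], [0.1, [0, 0, 0.008], 0], [0.1, [0, 0, 0.006], 0], [0.1, [0, 0, 0.004], 0], [0.1, [0, 0, 0], 0]]}}

```text
clock: 35.48
tcp_pos: [418.3, 402.1, 176.1]
ee_rot: [[0.142, 0.99, -0.0], [0.99, -0.142, 0.0], [-0.0, -0.0, -1.0]]
force: [-0.1, -1.5, -0.9]
width: 38.2
finger_force: 63.1
```

Call:
{"name": "apply_moves", "arguments": {"targets": [[0.1, [0, 0, 0.004], 0], [0.1, [0, 0, 0.002], 0], [0.1, [0, 0, 0], 0], [0.1, [0, 0, 0], 0]]}}

```text
clock: 35.98
tcp_pos: [418.6, 402.3, 175.2]
ee_rot: [[0.142, 0.99, 0.001], [0.99, -0.142, 0.001], [0.001, 0.001, -1.0]]
force: [-2.6, -2.2, 6.9]
width: 38.1
finger_force: 65.0
```

Call:
{"name": "apply_moves", "arguments": {"targets": [[0.1, [-0.004, 0, -0.003], 0], [0.1, [-0.004, 0, 0], 0], [0.1, [-0.004, 0, 0], 0], [0.1, [0, 0, 0], 0]]}}

```text
clock: 36.48
tcp_pos: [418.4, 397.7, 176.5]
ee_rot: [[0.142, 0.99, 0.002], [0.99, -0.142, 0.004], [0.005, 0.002, -1.0]]
force: [-1.0, 2.6, 5.9]
width: 37.8
finger_force: 64.5
```

Call:
{"name": "apply_moves", "arguments": {"targets": [[0.1, [-0.004, 0, -0.002], 0], [0.1, [-0.004, 0, 0], 0], [0.1, [0, 0, 0], 0], [0.1, [0, 0, 0], 0]]}}

```text
clock: 36.98
tcp_pos: [417.9, 393.8, 177.6]
ee_rot: [[0.142, 0.99, 0.002], [0.99, -0.142, 0.004], [0.005, 0.002, -1.0]]
force: [-0.0, 2.9, 6.9]
width: 38.1
finger_force: 65.4
```

```bash
python3 - <<'E'
from h import *
p=state()["tcp_pos"];print((p[:2]-BO)@BX,(p[:2]-BO)@BY,p[2],state()["force"],state()["ft_torque"])
t=capture("top");cv2.imwrite("pics/r_t.png",t[:,:,::-1])
g=t.astype(int).sum(2)//3
c=proj("top",(*bd(-25,110),15));print(c);r=int(c[1]);k=int(c[0])
print(g[r-8:r+9:2,k-22:k+16])
E
```

```text
19.34994624757361 110.33957746171312 177.5564974213397 [-0.03471759  2.92890282  6.94499778] [ 0.77811513  0.29105644 -0.05614772]
[204.74072584 231.40700513]
[[ 75  66  69  62  74  73  71  70  74  72  72  67  66  72  72  75  74  68
   69  76  70  65  66  68 128  71  72  73  74  44  32  74  74  73  75  74
   75  74]
 [ 45  39  49  54  60  63  66  74  74  73  73  73  73  74  76  80  67  69
   77  73  68  69  74  73 119  76  69  76  54  39  43  75  74  68  71  72
   75  76]
 [ 40  33  41  33  35  42  30  33  37  47  43  44  58  55  67  73  75  81
   73  73  77  75  76  69  85  62  72  76  39  30  65  78  75  78  72  70
   76  71]
 [ 32  40  40  39  40  37  37  36  30  38  44  31  34  38  37  42  25  40
   40  48  47  49  56  59  73  67  71  80  39  41  78  76  76  75  69  74
   78  69]
 [ 40  35  40  44  34  34  38  38  39  41  39  37  35  42  37  36  34  38
   31  33  33  43  35  36  72  71  85  57  33  48  75  77  72  72  75  77
   74  75]
 [ 74  67  59  68  63  59  52  51  42  32  43  42  41  34  35  35  42  37
   39  43  38  37  32  53  70  74  84  41  32  63  73  70  71  74  76  80
   72  77]
 [ 69  76  67  73  72  74  69  68  74  74  75  67  70  65  66  59  56  51
   46  37  42  29  16  91  77  79  77  33  35  79  77  73  73  75  76  72
   74  78]
 [ 72  74  66  74  69  74  70  71  66  67  74  74  72  73  75  74  79  74
   63 127 129  76  56  71  67  79  52  31  54  74  73  75  71  73  76  68
   74  73]
 [ 67  73  73  69  68  74  75  73  70  73  75  69  73  70  72  71  77  68
  142 144 143 153  72  65  76  81  35  32  60  77  69  75  75  76  76  74
   76  73]]
```

Call:
{"name": "apply_moves", "arguments": {"targets": [[0.6, [0, 0, 0], 0], [0.6, [0, 0, 0], 0], [0.62, [0, 0, 0], 0], [0.62, [0, 0, 0], 0], [0.62, [0, 0, 0], 0]]}}

```text
clock: 37.65
tcp_pos: [416.8, 392.0, 175.6]
ee_rot: [[0.142, 0.99, -0.0], [0.99, -0.142, -0.0], [-0.0, -0.0, -1.0]]
force: [-0.1, -0.6, 0.5]
width: 53.1
finger_force: 0.0
```

Call:
{"name": "apply_moves", "arguments": {"targets": [[0.62, [0, 0, -0.02], 0], [0.62, [0, 0, -0.03], 0], [0.62, [0, 0, -0.06], 0], [0.62, [0, 0, -0.1], 0], [0.62, [-0.06, 0, -0.1], 0]]}}

```text
clock: 38.28
tcp_pos: [413.0, 363.2, 333.5]
ee_rot: [[0.14, 0.99, 0.002], [0.99, -0.14, 0.001], [0.002, 0.001, -1.0]]
force: [1.3, 0.4, 0.5]
width: 53.1
finger_force: 0.0
```

Call:
{"name": "apply_moves", "arguments": {"targets": [[0.62, [-0.11, 0, 0], 0.06], [0.62, [-0.12, 0, 0], 0.06], [0.62, [-0.12, 0, 0], 0.06], [0.62, [-0.12, 0, 0], 0], [0.62, [-0.08, 0, 0], 0]]}}

```text
clock: 38.9
tcp_pos: [328.9, 100.2, 332.2]
ee_rot: [[0.413, 0.911, 0.003], [0.911, -0.413, -0.0], [0.001, 0.002, -1.0]]
force: [0.6, 0.0, 0.3]
width: 53.7
finger_force: 0.0
```

```bash
python3 - <<'E'
from h import *
plan()
t=capture("top");s=capture("scene");cv2.imwrite("pics/s_t.png",t[:,:,::-1]);cv2.imwrite("pics/s_s.png",s[:,:,::-1])
up=lambda a,k:cv2.resize(a,None,fx=k,fy=k,interpolation=cv2.INTER_CUBIC)
cv2.imwrite("pics/s.png",np.hstack([up(t[100:270,130:330],2.9)[:,:580],up(s[220:390,310:385],2.9)])[:,:,::-1])
for n,im,(y0,y1,x0,x1) in(("top",t,(175,215,245,320)),):
    g=im.astype(int);m=np.zeros(g.shape[:2],bool);m[y0:y1,x0:x1]=(g.min(2)>150)[y0:y1,x0:x1];m&=(g.max(2)-g.min(2)<25)
    for st,c,bm in blobs(m,30):
        o,u,tt,w=axis(n,bm,8);print(st,c,o,u,o+u*tt.min(),o+u*tt.max(),w.min(),w.max())
E
```

```text
clock 38.90 tcp [328.9 100.2 332.2] psi 65.60 width 53.7 F [0.6 0.  0.3] ff 0.0
[250 179  65  30 416] [276.70913462 195.08173077] [521.7506  137.61009] [ 0.25402498 -0.96719766] [500.64325 217.97623] [552.1809    21.747139] -24.224201 22.088541
```

View pics/s.png

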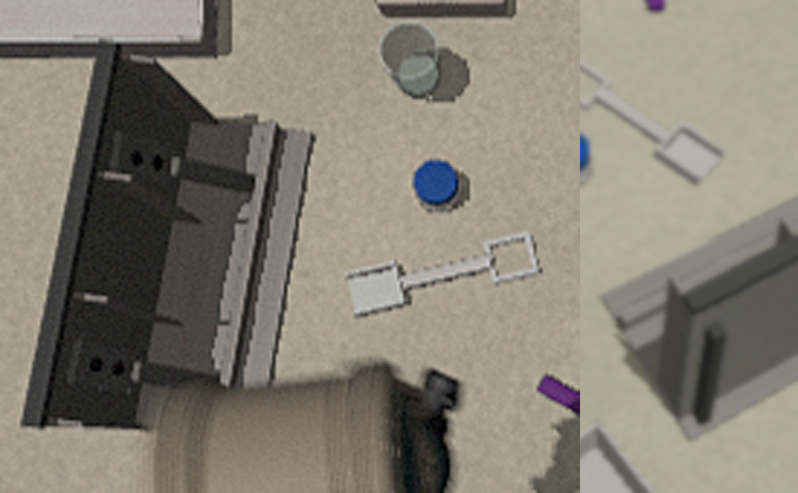

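```bash
python3 - <<'E'
from h import *
plan((500,130,200,104.9),(520,144,60,104.9))
E
```

```text
clock 39.00 tcp [328.5  99.6 332.3] psi 65.39 width 52.8 F [0.  0.7 0.1] ff 0.0
  [0.0495, 0.0716, 0.0661] -0.1098
  [0.0365, 0.0791, 0.0661] -0.1098
  [0.0224, 0.0842, 0.0661] -0.1098
  [0.0076, 0.0868, 0.0661] -0.1098
  -- (500, 130, 200, 104.9)
  [0.0056, 0.0153, 0.0933] 0.0
  [0.0056, 0.0153, 0.0933] 0.0
  [0.0056, 0.0153, 0.0933] 0.0
  -- (520, 144, 60, 104.9)
```

Call:
{"name": "apply_moves", "arguments": {"targets": [[0.5, [0.05, 0.072, 0.066], -0.11], [0.5, [0.036, 0.079, 0.066], -0.11], [0.5, [0.022, 0.084, 0.066], -0.11], [0.5, [0.008, 0.087, 0.066], -0.11], [0.5, [0.006, 0.015, 0.06], 0]]}}

```text
clock: 39.62
tcp_pos: [511.9, 139.0, 168.6]
ee_rot: [[-0.264, 0.965, 0.004], [0.965, 0.264, 0.001], [-0.0, 0.004, -1.0]]
force: [-0.1, -0.2, -0.3]
width: 42.7
finger_force: 0.0
```

Call:
{"name": "apply_moves", "arguments": {"targets": [[0.5, [0.006, 0.015, 0.07], 0], [0.5, [0.006, 0.015, 0.06], 0], [0.5, [0, 0, 0], 0], [0.5, [0, 0, 0], 0], [0.5, [0, 0, 0], 0]]}}

```text
clock: 40.25
tcp_pos: [522.1, 147.9, 105.7]
ee_rot: [[-0.263, 0.965, 0.003], [0.965, 0.263, 0.001], [-0.0, 0.003, -1.0]]
force: [-0.6, -0.3, -0.3]
width: 42.5
finger_force: 0.0
```

```bash
python3 - <<'E'
from h import *
plan((520,144,28,104.9))
s=capture("scene");g=s.astype(int);m=(g.min(2)>165)&(g.max(2)-g.min(2)<25);m[:230]=0;m[290:]=0;m[:,:295]=0;m[:,370:]=0
for st,c,bm in blobs(m,30):
    o,u,tt,w=axis("scene",bm,8);print(st,c,o,u,o+u*tt.min(),o+u*tt.max(),w.min(),w.max())
E
```

```text
clock 40.25 tcp [522.1 147.9 105.7] psi 105.24 width 42.5 F [-0.6 -0.3 -0.3] ff 0.0
  [-0.0032, -0.0031, 0.0777] 0.0019
  [-0.0032, -0.0031, 0.0777] 0.0019
  -- (520, 144, 28, 104.9)
[330 260  11   8  31] [335.06451613 263.48387097] [520.0119 143.4071] [ 0.2503    -0.9681683] [515.6418  160.31085] [524.4282  126.32465] -4.9209604 4.910869
[340 267  17  13 120] [348.025 273.425] [511.65674 195.30348] [ 0.2875293  -0.95777184] [505.11877 217.0817 ] [518.1807  173.57172] -14.712689 15.000544
```

Call:
{"name": "apply_moves", "arguments": {"targets": [[0.5, [-0.003, -0.003, 0.05], 0.002], [0.5, [-0.003, -0.003, 0.05], 0.002], [0.5, [0, 0, 0.035], 0], [0.5, [0, 0, 0.02], 0], [0.5, [0, 0, 0], 0]]}}

```text
clock: 40.92
tcp_pos: [518.5, 143.9, 26.0]
ee_rot: [[-0.257, 0.966, -0.001], [0.966, 0.257, -0.0], [0.0, -0.001, -1.0]]
force: [-0.5, -0.6, 0.3]
width: 43.0
finger_force: 0.0
```

Call:
{"name": "apply_moves", "arguments": {"targets": [[0.5, [0, 0, 0], 0], [0.5, [0, 0, 0], 0]]}}

```text
clock: 41.18
tcp_pos: [519.6, 144.0, 27.1]
ee_rot: [[-0.257, 0.966, 0.002], [0.966, 0.257, 0.0], [-0.0, 0.002, -1.0]]
force: [0.2, -0.5, 0.3]
width: 42.9
finger_force: 0.0
```

Call:
{"name": "apply_moves", "arguments": {"targets": [[0.05, [0, 0, 0], 0], [0.05, [0, 0, 0], 0], [0.05, [0, 0, 0], 0], [0.05, [0, 0, 0], 0], [0.05, [0, 0, 0], 0]]}}

```text
clock: 41.8
tcp_pos: [519.3, 144.0, 27.0]
ee_rot: [[-0.257, 0.966, 0.001], [0.966, 0.257, 0.0], [-0.0, 0.001, -1.0]]
force: [-0.7, -0.2, 4.7]
width: 12.3
finger_force: 60.8
```

Call:
{"name": "apply_moves", "arguments": {"targets": [[0.05, [0, 0, 0], 0], [0.05, [0, 0, -0.05], 0.02], [0.05, [0, 0, -0.1], 0.02], [0.05, [0, 0, -0.12], 0], [0.05, [0, 0, -0.12], 0]]}}

```text
clock: 42.42
tcp_pos: [517.6, 143.7, 221.9]
ee_rot: [[-0.196, 0.981, -0.002], [0.981, 0.196, -0.0], [0.0, -0.002, -1.0]]
force: [1.4, 0.4, -1.8]
width: 12.1
finger_force: 60.0
```

Call:
{"name": "apply_moves", "arguments": {"targets": [[0.05, [0, 0, -0.12], 0], [0.05, [0, 0, -0.1], 0], [0.05, [0, 0, 0], 0]]}}

```text
clock: 42.8
tcp_pos: [521.1, 144.3, 335.9]
ee_rot: [[-0.196, 0.981, 0.009], [0.981, 0.196, 0.001], [-0.0, 0.009, -1.0]]
force: [0.1, 0.1, -2.3]
width: 12.0
finger_force: 60.0
```

```bash
python3 - <<'E'
from h import *
plan((*rk(-190,70),325,100.9),(*rk(-136,70),325,100.9))
E
```

```text
clock 42.80 tcp [521.1 144.3 335.9] psi 101.28 width 12.0 F [ 0.1  0.1 -2.3] ff 60.0
  [-0.1107, -0.0042, 0.0036] 0.0007
  [-0.1107, -0.0041, 0.0036] 0.0007
  [-0.1107, -0.0039, 0.0036] 0.0007
  [-0.1107, -0.0038, 0.0036] 0.0007
  [-0.1107, -0.0037, 0.0036] 0.0007
  [-0.1107, -0.0036, 0.0036] 0.0007
  -- (np.float64(573.7299999999999), np.float64(-183.79000000000005), 325, 100.9)
  [-0.108, -0.0, -0.0] -0.0
  -- (np.float64(583.936), np.float64(-236.81800000000004), 325, 100.9)
```

Call:
{"name": "apply_moves", "arguments": {"targets": [[0.05, [-0.09, -0.004, 0], 0.001], [0.05, [-0.11, -0.004, 0], 0.001], [0.05, [-0.11, -0.004, 0], 0.001], [0.05, [-0.11, -0.004, 0], 0.001], [0.05, [-0.11, -0.004, 0], 0]]}}

```text
clock: 43.42
tcp_pos: [558.8, -119.5, 328.5]
ee_rot: [[-0.189, 0.982, -0.004], [0.982, 0.189, 0.002], [0.002, -0.004, -1.0]]
force: [1.2, 0.6, -0.9]
width: 11.8
finger_force: 60.0
```

Call:
{"name": "apply_moves", "arguments": {"targets": [[0.05, [-0.07, -0.004, 0], 0], [0.05, [-0.04, 0, 0], 0], [0.05, [0, 0, 0], 0], [0.05, [0, 0, 0], 0]]}}

```text
clock: 43.92
tcp_pos: [568.0, -171.3, 330.6]
ee_rot: [[-0.19, 0.982, -0.001], [0.982, 0.19, 0.001], [0.002, -0.001, -1.0]]
force: [0.1, 0.3, -0.9]
width: 12.1
finger_force: 60.0
```

```bash
python3 - <<'E'
from h import *
p=np.array(state()["tcp_pos"]);print((p[:2]-RO)@RX,(p[:2]-RO)@RY)
plan((*rk(-136,70),325,100.9))
s=capture("scene");cv2.imwrite("pics/u_s.png",s[:,:,::-1]);g=s.astype(int)
for dz in range(-60,45,15):
    # loop end corners predicted for bottom at eye dropped by dz
    E=p+np.array([*(RX*122),-24+dz]); q=[proj("scene",E+np.array([*(RY*k),0])).round().astype(int) for k in(-20,0,20)]
    print(dz,[ (a.tolist(),int(g[a[1],a[0]].sum()//3)) for a in q])
E
```

```text
-203.38286255969183 66.69857289626735
clock 43.92 tcp [ 568.  -171.3  330.6] psi 100.98 width 12.1 F [ 0.1  0.3 -0.9] ff 60.0
  [-0.0674, 0.0032, 0.0056] 0.0004
  [-0.0674, 0.0033, 0.0056] 0.0004
  -- (np.float64(583.936), np.float64(-236.81800000000004), 325, 100.9)
-60 [([239, 137], 151), ([234, 140], 126), ([229, 143], 168)]
-45 [([238, 133], 105), ([234, 136], 101), ([229, 139], 168)]
-30 [([238, 129], 147), ([233, 132], 108), ([228, 135], 167)]
-15 [([237, 126], 103), ([233, 128], 129), ([228, 131], 151)]
0 [([237, 122], 105), ([232, 125], 105), ([227, 128], 112)]
15 [([236, 118], 130), ([231, 121], 151), ([226, 124], 162)]
30 [([236, 114], 141), ([231, 117], 134), ([226, 120], 157)]
```

Call:
{"name": "apply_moves", "arguments": {"targets": [[0.05, [-0.05, 0.003, 0], 0], [0.05, [-0.05, 0.003, 0], 0], [0.05, [-0.034, 0, 0], 0], [0.05, [0, 0, 0], 0], [0.05, [0, 0, 0], 0]]}}

```text
clock: 44.6
tcp_pos: [583.8, -237.7, 331.1]
ee_rot: [[-0.189, 0.982, -0.001], [0.982, 0.189, 0.001], [0.001, -0.0, -1.0]]
force: [0.6, 0.2, -2.5]
width: 11.7
finger_force: 60.0
```

Call:
{"name": "apply_moves", "arguments": {"targets": [[0.05, [0, 0, 0.02], 0], [0.05, [0, 0, 0.015], 0], [0.05, [0, 0, 0], 0], [0.05, [0, 0, 0], 0]]}}

```text
clock: 45.1
tcp_pos: [583.9, -237.5, 313.7]
ee_rot: [[-0.19, 0.982, -0.0], [0.982, 0.19, 0.0], [0.0, -0.0, -1.0]]
force: [0.3, -0.1, -1.4]
width: 11.8
finger_force: 60.0
```

```bash
python3 - <<'E'
from h import *
p=np.array(state()["tcp_pos"]);print((p[:2]-RO)@RX,(p[:2]-RO)@RY)
plan((*rk(-136,70),300,100.9))
E
```

```text
-135.37392826142357 69.87779144756571
clock 45.10 tcp [ 583.9 -237.5  313.7] psi 100.93 width 11.8 F [ 0.3 -0.1 -1.4] ff 60.0
  [0.0013, 0.0003, 0.0275] 0.0004
  -- (np.float64(583.936), np.float64(-236.81800000000004), 300, 100.9)
```

Verify alignment with my last picture before lowering onto the hook.

```bash
python3 - <<'E'
from h import *
t=capture("top");s=capture("scene")
up=lambda a,k:cv2.resize(a,None,fx=k,fy=k,interpolation=cv2.INTER_CUBIC)
cv2.imwrite("pics/v.png",np.hstack([up(t[80:230,420:520],4),up(s[70:220,190:290],4)])[:,:,::-1])
p=np.array(state()["tcp_pos"])
print((proj("scene",(*rk(-38,70),272))-[190,70])*4+[400,0],(proj("top",(*rk(-38,70),272))-[420,80])*4)
E
```

```text
[533.47302267 232.87640914] [154.95310669 252.73307625]
```

View pics/v.png

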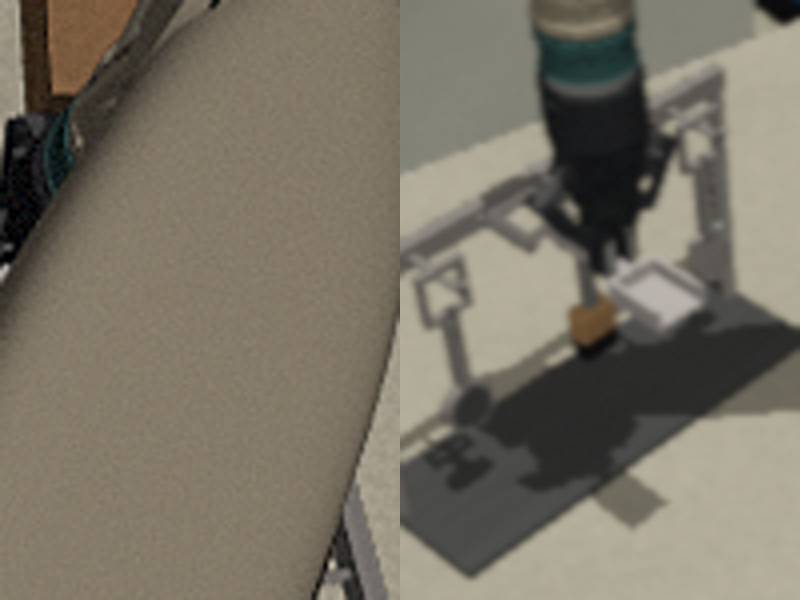

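Call:
{"name": "apply_moves", "arguments": {"targets": [[0.05, [0, 0, 0.01], 0], [0.05, [0, 0, 0.01], 0], [0.05, [0, 0, 0.01], 0], [0.05, [0, 0, 0], 0]]}}

```text
clock: 45.7
tcp_pos: [583.6, -237.5, 297.9]
ee_rot: [[-0.189, 0.982, -0.001], [0.982, 0.189, 0.001], [0.001, -0.001, -1.0]]
force: [-0.1, -0.9, -2.2]
width: 11.8
finger_force: 60.0
```

Call:
{"name": "apply_moves", "arguments": {"targets": [[0.05, [0, 0, 0.008], 0], [0.05, [0, 0, 0.008], 0], [0.05, [0, 0, 0.008], 0], [0.05, [0, 0, 0], 0]]}}

```text
clock: 46.2
tcp_pos: [584.0, -237.7, 286.9]
ee_rot: [[-0.189, 0.982, 0.0], [0.982, 0.189, -0.0], [-0.0, 0.0, -1.0]]
force: [-0.2, 0.3, -0.0]
width: 11.9
finger_force: 60.2
```

Call:
{"name": "apply_moves", "arguments": {"targets": [[0.05, [0, 0, 0.018], 0], [0.05, [0, 0, 0.02], 0], [0.05, [-0.004, 0, 0.02], 0], [0.05, [-0.004, 0, 0.02], 0], [0.05, [0, 0, 0], 0]]}}

```text
clock: 46.82
tcp_pos: [583.9, -241.5, 246.2]
ee_rot: [[-0.189, 0.982, -0.003], [0.982, 0.189, 0.001], [0.002, -0.002, -1.0]]
force: [-0.5, -0.3, 0.7]
width: 12.0
finger_force: 58.5
```

```bash
python3 - <<'E'
from h import *
p=np.array(state()["tcp_pos"]);print((p[:2]-RO)@RX,(p[:2]-RO)@RY,state()["ft_torque"])
plan()
E
```

```text
-131.43813690502253 69.10812747425514 [-0.30486255 -0.02294059 -0.0515778 ]
clock 46.83 tcp [ 583.9 -241.5  246.2] psi 100.89 width 12.0 F [-0.5 -0.3  0.7] ff 58.5
```

Call:
{"name": "apply_moves", "arguments": {"targets": [[0.05, [-0.007, 0, 0.019], 0], [0.05, [-0.008, 0, 0.019], 0], [0.05, [-0.01, 0, 0.018], 0], [0.05, [-0.011, 0, 0.018], 0], [0.05, [0, 0, 0], 0]]}}

```text
clock: 47.45
tcp_pos: [587.9, -259.5, 209.7]
ee_rot: [[-0.189, 0.982, -0.001], [0.982, 0.189, 0.001], [0.001, -0.001, -1.0]]
force: [0.2, -0.6, 1.9]
width: 12.0
finger_force: 64.0
```

Call:
{"name": "apply_moves", "arguments": {"targets": [[0.05, [-0.013, 0, 0.016], 0], [0.05, [-0.008, 0, 0.008], 0], [0.05, [0, 0, 0], 0], [0.05, [0, 0, 0], 0]]}}

```text
clock: 47.95
tcp_pos: [590.1, -269.8, 198.9]
ee_rot: [[-0.189, 0.982, -0.0], [0.982, 0.189, -0.0], [-0.0, -0.0, -1.0]]
force: [-0.3, -0.6, 1.7]
width: 12.1
finger_force: 65.7
```

```bash
python3 - <<'E'
from h import *
p=np.array(state()["tcp_pos"]);print((p[:2]-RO)@RX,(p[:2]-RO)@RY,state()["ft_torque"])
plan()
s=capture("scene");cv2.imwrite("pics/w_s.png",s[:,:,::-1]);g=s.astype(int);m=(g.min(2)>125)&(g.max(2)-g.min(2)<14)
P=p-[0,0,20]
for th in (0,30,40,45,50,60):
    c,sn=np.cos(np.radians(th)),np.sin(np.radians(th));q=proj("scene",P-np.array([*(RX*c),sn])*48);print(th,q.round(),g[tuple(q.round().astype(int)[::-1])])
E
```

```text
-102.47452929124579 69.83868592229848 [-0.37769459 -0.07956938  0.00132667]
clock 47.95 tcp [ 590.1 -269.8  198.9] psi 100.90 width 12.1 F [-0.3 -0.6  1.7] ff 65.7
0 [250. 166.] [136 130 126]
30 [250. 171.] [186 180 175]
40 [249. 172.] [186 180 175]
45 [248. 172.] [186 180 175]
50 [248. 172.] [186 180 175]
60 [246. 172.] [186 180 175]
```

Call:
{"name": "apply_moves", "arguments": {"targets": [[0.35, [0, 0, 0], 0], [0.35, [0, 0, 0], 0], [0.35, [0, 0, 0], 0], [0.35, [0.02, 0, 0], 0], [0.35, [0.05, 0, 0], 0]]}}

```text
clock: 48.62
tcp_pos: [583.4, -234.6, 198.7]
ee_rot: [[-0.188, 0.982, 0.0], [0.982, 0.188, 0.0], [0.0, 0.0, -1.0]]
force: [-0.0, 0.0, 0.2]
width: 29.7
finger_force: 0.0
```

Call:
{"name": "apply_moves", "arguments": {"targets": [[0.35, [0.1, 0, 0], 0], [0.35, [0.12, 0, -0.03], 0], [0.35, [0.12, 0, -0.05], 0], [0.35, [0.12, 0, -0.05], 0], [0.35, [0.12, 0, 0], 0]]}}

```text
clock: 49.25
tcp_pos: [529.3, 47.9, 264.5]
ee_rot: [[-0.19, 0.982, 0.005], [0.982, 0.19, 0.0], [-0.001, 0.005, -1.0]]
force: [0.8, -0.5, 0.4]
width: 29.7
finger_force: 0.0
```

```bash
cat >> h.py <<'E'
def scoopseen():
    s=capture("scene");g=s.astype(int)
    # bright aluminium pixels around rack
    m=np.zeros(g.shape[:2],bool);m[100:205,180:300]=((g.min(2)>120)&(g.max(2)-g.min(2)<15))[100:205,180:300]
    for st,c,_ in blobs(m,15): print(st,c.round(1))
    return s
E
python3 - <<'E'
from h import *
plan()
a=scoopseen();cv2.imwrite("pics/x1.png",a[:,:,::-1])
b0=cv2.imread("pics/scene0.png")[:,:,::-1]
d=np.abs(a.astype(int)-b0.astype(int)).sum(2)>60; d[:85]=0;d[215:]=0;d[:,:170]=0;d[:,300:]=0
for st,c,_ in blobs(d,12): print("diff",st,c.round(1))
for X in [(*rk(-18,70),262),(*rk(-18,70),150),(*rk(-18,70),95),(*rk(-18,70),70)]: print(proj("scene",X).round(1))
E
```

```text
clock 49.25 tcp [529.3  47.9 264.5] psi 100.96 width 29.7 F [ 0.8 -0.5  0.4] ff 0.0
[188 100  23  14 156] [198.7 104.8]
[180 100  67  38 144] [211.7 118.6]
[212 125  17   8  46] [219.5 128.7]
[211 155  10   6  33] [214.8 157.9]
diff [253  85  16   8  46] [260.1  88.4]
diff [270  85  30  40 639] [286.8 101.1]
diff [210 128  19  37 260] [218.5 146.4]
diff [212 175   7   4  16] [214.6 176.2]
diff [279 176  21  39 496] [291.5 199.3]
diff [261 195  18  20 192] [270.1 206.7]
diff [245 205  13  10  81] [249.8 210.2]
[219.7 128.1]
[224.3 154.6]
[226.3 166.7]
[227.3 171.9]
```

Call:
{"name": "apply_moves", "arguments": {"targets": [[0.35, [0, 0, -0.1], 0], [0.35, [0, 0, 0], 0], [0.35, [0, 0, 0], 0], [0.35, [0, 0, 0], 0], [0.35, [0, 0, 0], 0]]}}

```text
clock: 49.92
tcp_pos: [528.7, 44.8, 310.7]
ee_rot: [[-0.189, 0.982, -0.002], [0.982, 0.189, 0.0], [0.001, -0.002, -1.0]]
force: [-0.3, 0.5, -0.2]
width: 29.9
finger_force: 0.0
```

Call:
{"name": "apply_moves", "arguments": {"targets": [[0.35, [0, 0, 0], 0], [0.35, [0, 0, 0], 0], [0.35, [0, 0, 0], 0], [0.35, [0, 0, 0], 0], [0.35, [0, 0, 0], 0]]}}

```text
clock: 50.55
tcp_pos: [529.5, 45.0, 311.9]
ee_rot: [[-0.189, 0.982, 0.0], [0.982, 0.189, -0.0], [-0.0, 0.0, -1.0]]
force: [0.6, 0.8, 0.3]
width: 29.7
finger_force: 0.0
```

Call:
{"name": "apply_moves", "arguments": {"targets": [[0.35, [0, 0, 0], 0], [0.35, [0, 0, 0], 0], [0.35, [0, 0, 0], 0], [0.35, [0, 0, 0], 0], [0.35, [0, 0, 0], 0]]}}

```text
clock: 51.18
tcp_pos: [529.5, 45.0, 311.9]
ee_rot: [[-0.189, 0.982, 0.0], [0.982, 0.189, 0.0], [0.0, 0.0, -1.0]]
force: [0.2, 0.3, 0.4]
width: 29.8
finger_force: 0.0
```

Call:
{"name": "apply_moves", "arguments": {"targets": [[0.35, [0, 0, 0], 0], [0.35, [0, 0, 0], 0], [0.35, [0, 0, 0], 0], [0.35, [0, 0, 0], 0], [0.35, [0, 0, 0], 0]]}}

```text
clock: 51.8
tcp_pos: [529.4, 45.0, 311.9]
ee_rot: [[-0.189, 0.982, 0.0], [0.982, 0.189, 0.0], [0.0, 0.0, -1.0]]
force: [-0.1, -0.5, 0.6]
width: 30.2
finger_force: 0.0
```

Call:
{"name": "apply_moves", "arguments": {"targets": [[0.35, [0, 0, 0], 0], [0.35, [0, 0, 0], 0], [0.35, [0, 0, 0], 0], [0.35, [0, 0, 0], 0], [0.35, [0, 0, 0], 0]]}}

```text
clock: 52.42
tcp_pos: [529.5, 45.0, 311.9]
ee_rot: [[-0.189, 0.982, -0.0], [0.982, 0.189, 0.0], [0.0, -0.0, -1.0]]
force: [-0.1, 0.4, -0.9]
width: 29.6
finger_force: 0.0
```

Call:
{"name": "apply_moves", "arguments": {"targets": [[0.35, [0, 0, 0], 0], [0.35, [0, 0, 0], 0], [0.35, [0, 0, 0], 0], [0.35, [0, 0, 0], 0], [0.35, [0, 0, 0], 0]]}}

```text
clock: 53.05
tcp_pos: [529.4, 45.0, 311.9]
ee_rot: [[-0.189, 0.982, -0.0], [0.982, 0.189, -0.0], [0.0, -0.0, -1.0]]
force: [0.2, 0.2, -0.2]
width: 30.0
finger_force: 0.0
```

```bash
cat > chk.py <<'E'
from h import *
b0=cv2.imread("pics/scene0.png")[:,:,::-1].astype(int)
L=[]
for i in range(16): L.append(capture("scene").astype(int))
a=L[-1];cv2.imwrite("pics/y.png",a[:,:,::-1].astype(np.uint8))
for nm,r in(("first frame",L[0]),("mid",L[8]),("start",b0)):
    d=np.abs(a-r).sum(2)>(45 if nm!="start" else 70); d[:85]=0;d[215:]=0;d[:,:170]=0;d[:,260:]=0
    print(nm,[(st.tolist(),c.round(1).tolist()) for st,c,_ in blobs(d,6)])
print([int(np.abs(f-a)[85:215,170:260].sum()) for f in L], state()["clock"])
E
python3 chk.py
```

```text
first frame []
mid [([213, 126, 16, 33, 254], [220.0, 142.0]), ([229, 135, 2, 4, 6], [229.3, 136.8]), ([224, 143, 9, 15, 68], [227.5, 149.4]), ([210, 159, 10, 6, 33], [213.8, 161.8]), ([217, 159, 29, 34, 439], [233.7, 174.6]), ([219, 161, 7, 4, 21], [222.3, 162.6]), ([212, 177, 4, 3, 11], [213.4, 177.9])]
start [([254, 88, 6, 5, 20], [256.6, 90.2]), ([224, 144, 4, 10, 13], [225.6, 148.4]), ([228, 153, 5, 4, 13], [230.2, 154.8]), ([226, 159, 20, 24, 282], [235.3, 170.3]), ([222, 175, 19, 16, 92], [230.9, 183.7]), ([245, 205, 13, 10, 77], [249.6, 210.3])]
[14526, 21570, 21211, 61272, 97344, 118971, 131397, 134204, 134256, 133344, 127072, 110431, 89517, 53182, 19217, 0] 53.85
```

Call:
{"name": "apply_moves", "arguments": {"targets": [[0.35, [0, 0, 0], 0], [0.35, [0, 0, 0], 0], [0.35, [0, 0, 0], 0], [0.35, [0, 0, 0], 0], [0.35, [0, 0, 0], 0]]}}

```text
clock: 54.48
tcp_pos: [529.5, 45.0, 311.9]
ee_rot: [[-0.189, 0.982, 0.0], [0.982, 0.189, 0.0], [0.0, 0.0, -1.0]]
force: [-0.0, 0.5, 0.5]
width: 29.8
finger_force: 0.0
```

Call:
{"name": "apply_moves", "arguments": {"targets": [[0.35, [0, 0, 0], 0], [0.35, [0, 0, 0], 0], [0.35, [0, 0, 0], 0], [0.35, [0, 0, 0], 0], [0.35, [0, 0, 0], 0]]}}

```text
clock: 55.1
tcp_pos: [529.4, 45.0, 311.9]
ee_rot: [[-0.189, 0.982, -0.0], [0.982, 0.189, 0.0], [0.0, -0.0, -1.0]]
force: [0.7, 0.3, 0.2]
width: 30.0
finger_force: 0.0
```

Call:
{"name": "apply_moves", "arguments": {"targets": [[0.35, [0, 0, 0], 0], [0.35, [0, 0, 0], 0], [0.35, [0, 0, 0], 0], [0.35, [0, 0, 0], 0], [0.35, [0, 0, 0], 0]]}}

```text
clock: 55.72
tcp_pos: [529.5, 45.0, 311.9]
ee_rot: [[-0.189, 0.982, -0.0], [0.982, 0.189, -0.0], [0.0, -0.0, -1.0]]
force: [-0.1, -0.2, 1.8]
width: 29.8
finger_force: 0.0
```

Call:
{"name": "apply_moves", "arguments": {"targets": [[0.35, [0, 0, 0], 0], [0.35, [0, 0, 0], 0], [0.35, [0, 0, 0], 0], [0.35, [0, 0, 0], 0], [0.35, [0, 0, 0], 0]]}}

```text
clock: 56.35
tcp_pos: [529.4, 45.0, 311.9]
ee_rot: [[-0.189, 0.982, -0.0], [0.982, 0.189, -0.0], [-0.0, -0.0, -1.0]]
force: [0.4, 0.6, -0.4]
width: 29.7
finger_force: 0.0
```

Call:
{"name": "apply_moves", "arguments": {"targets": [[0.35, [0, 0, 0], 0], [0.35, [0, 0, 0], 0], [0.35, [0, 0, 0], 0], [0.35, [0, 0, 0], 0], [0.35, [0, 0, 0], 0]]}}

```text
clock: 56.98
tcp_pos: [529.5, 45.0, 311.9]
ee_rot: [[-0.189, 0.982, -0.0], [0.982, 0.189, -0.0], [0.0, -0.0, -1.0]]
force: [0.1, -0.2, -0.1]
width: 29.8
finger_force: 0.0
```

Call:
{"name": "apply_moves", "arguments": {"targets": [[0.35, [0, 0, 0], 0], [0.35, [0, 0, 0], 0], [0.35, [0, 0, 0], 0], [0.35, [0, 0, 0], 0], [0.35, [0, 0, 0], 0]]}}

```text
clock: 57.6
tcp_pos: [529.4, 45.0, 311.9]
ee_rot: [[-0.189, 0.982, -0.0], [0.982, 0.189, -0.0], [-0.0, -0.0, -1.0]]
force: [-0.3, -0.4, -0.4]
width: 29.6
finger_force: 0.0
```

Call:
{"name": "apply_moves", "arguments": {"targets": [[0.35, [0, 0, 0], 0], [0.35, [0, 0, 0], 0], [0.35, [0, 0, 0], 0], [0.35, [0, 0, 0], 0], [0.35, [0, 0, 0], 0]]}}

```text
clock: 58.22
tcp_pos: [529.5, 45.0, 311.9]
ee_rot: [[-0.189, 0.982, 0.0], [0.982, 0.189, 0.0], [-0.0, 0.0, -1.0]]
force: [0.1, -0.3, 0.5]
width: 30.2
finger_force: 0.0
```

Call:
{"name": "apply_moves", "arguments": {"targets": [[0.35, [0, 0, 0], 0], [0.35, [0, 0, 0], 0], [0.35, [0, 0, 0], 0], [0.35, [0, 0, 0], 0], [0.35, [0, 0, 0], 0]]}}

```text
clock: 58.85
tcp_pos: [529.4, 45.0, 311.9]
ee_rot: [[-0.189, 0.982, -0.0], [0.982, 0.189, -0.0], [-0.0, -0.0, -1.0]]
force: [-0.2, 0.7, -0.9]
width: 30.1
finger_force: 0.0
```

Call:
{"name": "apply_moves", "arguments": {"targets": [[0.35, [0, 0, 0], 0], [0.35, [0, 0, 0], 0], [0.35, [0, 0, 0], 0], [0.35, [0, 0, 0], 0], [0.35, [0, 0, 0], 0]]}}

```text
clock: 59.48
tcp_pos: [529.4, 45.0, 311.9]
ee_rot: [[-0.189, 0.982, -0.0], [0.982, 0.189, 0.0], [0.0, -0.0, -1.0]]
force: [0.1, 0.2, 0.1]
width: 29.6
finger_force: 0.0
```

Call:
{"name": "apply_moves", "arguments": {"targets": [[0.35, [0, 0, 0], 0], [0.35, [0, 0, 0], 0], [0.35, [0, 0, 0], 0], [0.35, [0, 0, 0], 0], [0.35, [0, 0, 0], 0]]}}

```text
clock: 60.1
tcp_pos: [529.5, 45.0, 311.9]
ee_rot: [[-0.189, 0.982, 0.0], [0.982, 0.189, 0.0], [0.0, 0.0, -1.0]]
force: [0.3, -0.1, -0.2]
width: 29.8
finger_force: 0.0
```

```bash
python3 chk.py
```

```text
first frame [([226, 159, 3, 4, 6], [227.2, 160.2]), ([217, 161, 5, 3, 10], [219.0, 161.9]), ([221, 160, 14, 14, 46], [229.8, 165.0]), ([222, 172, 6, 6, 16], [223.8, 174.1])]
mid [([221, 144, 3, 14, 23], [221.9, 151.3]), ([219, 159, 19, 25, 215], [228.3, 170.4]), ([218, 161, 5, 4, 13], [220.2, 162.8]), ([223, 180, 12, 9, 39], [227.3, 183.2])]
start [([254, 88, 6, 5, 20], [256.6, 90.2]), ([216, 129, 4, 2, 6], [217.5, 129.3]), ([224, 128, 5, 12, 30], [227.0, 132.3]), ([214, 132, 5, 11, 26], [215.7, 137.0]), ([220, 142, 7, 15, 67], [223.3, 148.8]), ([218, 159, 17, 18, 177], [226.7, 166.9]), ([216, 175, 3, 3, 8], [216.9, 175.9]), ([220, 178, 11, 6, 31], [224.4, 180.0]), ([245, 205, 13, 10, 78], [249.7, 210.2])]
[24494, 27534, 22765, 11891, 24353, 39456, 48652, 52175, 49570, 41815, 28252, 14916, 15976, 20466, 18215, 0] 60.9
```

Call:
{"name": "apply_moves", "arguments": {"targets": [[0.35, [0, 0, 0], 0], [0.35, [0, 0, 0], 0], [0.35, [0, 0, 0], 0], [0.35, [0, 0, 0], 0], [0.35, [0, 0, 0], 0]]}}

```text
clock: 61.52
tcp_pos: [529.4, 45.0, 311.9]
ee_rot: [[-0.189, 0.982, -0.0], [0.982, 0.189, 0.0], [0.0, -0.0, -1.0]]
force: [0.9, 0.0, 0.2]
width: 30.0
finger_force: 0.0
```

Call:
{"name": "apply_moves", "arguments": {"targets": [[0.35, [0, 0, 0], 0], [0.35, [0, 0, 0], 0], [0.35, [0, 0, 0], 0], [0.35, [0, 0, 0], 0], [0.35, [0, 0, 0], 0]]}}

```text
clock: 62.15
tcp_pos: [529.4, 45.0, 311.9]
ee_rot: [[-0.189, 0.982, -0.0], [0.982, 0.189, 0.0], [0.0, -0.0, -1.0]]
force: [-1.0, -0.4, -0.2]
width: 30.0
finger_force: 0.0
```

Call:
{"name": "apply_moves", "arguments": {"targets": [[0.35, [0, 0, 0], 0], [0.35, [0, 0, 0], 0], [0.35, [0, 0, 0], 0], [0.35, [0, 0, 0], 0], [0.35, [0, 0, 0], 0]]}}

```text
clock: 62.78
tcp_pos: [529.5, 45.0, 311.9]
ee_rot: [[-0.189, 0.982, 0.0], [0.982, 0.189, -0.0], [-0.0, 0.0, -1.0]]
force: [-0.4, 0.3, -0.7]
width: 29.8
finger_force: 0.0
```

Call:
{"name": "apply_moves", "arguments": {"targets": [[0.35, [0, 0, 0], 0], [0.35, [0, 0, 0], 0], [0.35, [0, 0, 0], 0], [0.35, [0, 0, 0], 0], [0.35, [0, 0, 0], 0]]}}

```text
clock: 63.4
tcp_pos: [529.4, 45.0, 311.9]
ee_rot: [[-0.189, 0.982, -0.0], [0.982, 0.189, -0.0], [-0.0, -0.0, -1.0]]
force: [-0.0, 0.3, -0.7]
width: 29.9
finger_force: 0.0
```

Call:
{"name": "apply_moves", "arguments": {"targets": [[0.35, [0, 0, 0], 0], [0.35, [0, 0, 0], 0], [0.35, [0, 0, 0], 0], [0.35, [0, 0, 0], 0], [0.35, [0, 0, 0], 0]]}}

```text
clock: 64.03
tcp_pos: [529.4, 44.9, 311.9]
ee_rot: [[-0.189, 0.982, -0.0], [0.982, 0.189, -0.0], [-0.0, -0.0, -1.0]]
force: [0.0, -0.3, 0.0]
width: 29.9
finger_force: 0.0
```

Call:
{"name": "apply_moves", "arguments": {"targets": [[0.35, [0, 0, 0], 0], [0.35, [0, 0, 0], 0], [0.35, [0, 0, 0], 0], [0.35, [0, 0, 0], 0], [0.35, [0, 0, 0], 0]]}}

```text
clock: 64.65
tcp_pos: [529.4, 45.0, 311.9]
ee_rot: [[-0.189, 0.982, -0.0], [0.982, 0.189, 0.0], [0.0, -0.0, -1.0]]
force: [-0.6, -0.5, 0.1]
width: 29.8
finger_force: 0.0
```

Call:
{"name": "apply_moves", "arguments": {"targets": [[0.35, [0, 0, 0], 0], [0.35, [0, 0, 0], 0], [0.35, [0, 0, 0], 0], [0.35, [0, 0, 0], 0], [0.35, [0, 0, 0], 0]]}}

```text
clock: 65.28
tcp_pos: [529.4, 45.0, 311.9]
ee_rot: [[-0.189, 0.982, 0.0], [0.982, 0.189, 0.0], [0.0, 0.0, -1.0]]
force: [0.8, 0.0, 0.6]
width: 29.5
finger_force: 0.0
```

Call:
{"name": "apply_moves", "arguments": {"targets": [[0.35, [0, 0, 0], 0], [0.35, [0, 0, 0], 0], [0.35, [0, 0, 0], 0], [0.35, [0, 0, 0], 0], [0.35, [0, 0, 0], 0]]}}

```text
clock: 65.9
tcp_pos: [529.5, 45.0, 311.9]
ee_rot: [[-0.189, 0.982, 0.0], [0.982, 0.189, 0.0], [-0.0, 0.0, -1.0]]
force: [0.4, 1.0, 0.2]
width: 29.9
finger_force: 0.0
```

Call:
{"name": "apply_moves", "arguments": {"targets": [[0.35, [0, 0, 0], 0], [0.35, [0, 0, 0], 0], [0.35, [0, 0, 0], 0], [0.35, [0, 0, 0], 0], [0.35, [0, 0, 0], 0]]}}

```text
clock: 66.53
tcp_pos: [529.4, 45.0, 311.9]
ee_rot: [[-0.189, 0.982, 0.0], [0.982, 0.189, -0.0], [-0.0, 0.0, -1.0]]
force: [-1.0, -0.0, 0.2]
width: 30.0
finger_force: 0.0
```

Call:
{"name": "apply_moves", "arguments": {"targets": [[0.35, [0, 0, 0], 0], [0.35, [0, 0, 0], 0], [0.35, [0, 0, 0], 0], [0.35, [0, 0, 0], 0], [0.35, [0, 0, 0], 0]]}}

```text
clock: 67.15
tcp_pos: [529.4, 45.0, 311.9]
ee_rot: [[-0.189, 0.982, -0.0], [0.982, 0.189, -0.0], [0.0, -0.0, -1.0]]
force: [-0.3, 0.7, 0.7]
width: 29.6
finger_force: 0.0
```

Call:
{"name": "apply_moves", "arguments": {"targets": [[0.35, [0, 0, 0], 0], [0.35, [0, 0, 0], 0], [0.35, [0, 0, 0], 0], [0.35, [0, 0, 0], 0], [0.35, [0, 0, 0], 0]]}}

```text
clock: 67.78
tcp_pos: [529.4, 45.0, 311.9]
ee_rot: [[-0.189, 0.982, -0.0], [0.982, 0.189, -0.0], [0.0, -0.0, -1.0]]
force: [-0.8, -0.6, 0.6]
width: 30.0
finger_force: 0.0
```

Call:
{"name": "apply_moves", "arguments": {"targets": [[0.35, [0, 0, 0], 0], [0.35, [0, 0, 0], 0], [0.35, [0, 0, 0], 0], [0.35, [0, 0, 0], 0], [0.35, [0, 0, 0], 0]]}}

```text
clock: 68.4
tcp_pos: [529.5, 45.0, 311.9]
ee_rot: [[-0.189, 0.982, 0.0], [0.982, 0.189, -0.0], [-0.0, 0.0, -1.0]]
force: [0.1, -0.6, -0.5]
width: 29.7
finger_force: 0.0
```

Call:
{"name": "apply_moves", "arguments": {"targets": [[0.35, [0, 0, 0], 0], [0.35, [0, 0, 0], 0], [0.35, [0, 0, 0], 0], [0.35, [0, 0, 0], 0], [0.35, [0, 0, 0], 0]]}}

```text
clock: 69.03
tcp_pos: [529.5, 45.0, 311.9]
ee_rot: [[-0.189, 0.982, 0.0], [0.982, 0.189, -0.0], [-0.0, 0.0, -1.0]]
force: [0.5, 1.2, 0.2]
width: 29.8
finger_force: 0.0
```

Call:
{"name": "apply_moves", "arguments": {"targets": [[0.35, [0, 0, 0], 0], [0.35, [0, 0, 0], 0], [0.35, [0, 0, 0], 0], [0.35, [0, 0, 0], 0], [0.35, [0, 0, 0], 0]]}}

```text
clock: 69.65
tcp_pos: [529.5, 45.0, 311.9]
ee_rot: [[-0.189, 0.982, -0.0], [0.982, 0.189, -0.0], [-0.0, -0.0, -1.0]]
force: [0.2, -0.1, 1.0]
width: 29.9
finger_force: 0.0
```

Call:
{"name": "apply_moves", "arguments": {"targets": [[0.35, [0, 0, 0], 0], [0.35, [0, 0, 0], 0], [0.35, [0, 0, 0], 0], [0.35, [0, 0, 0], 0], [0.35, [0, 0, 0], 0]]}}

```text
clock: 70.28
tcp_pos: [529.4, 45.0, 311.9]
ee_rot: [[-0.189, 0.982, 0.0], [0.982, 0.189, 0.0], [0.0, 0.0, -1.0]]
force: [-0.0, -0.1, -0.0]
width: 30.2
finger_force: 0.0
```

```bash
python3 chk.py
```

```text
first frame []
mid []
start [([254, 88, 6, 5, 20], [256.6, 90.2]), ([216, 129, 4, 2, 6], [217.5, 129.3]), ([225, 128, 4, 10, 27], [227.0, 131.7]), ([214, 132, 13, 25, 91], [221.5, 145.4]), ([221, 159, 15, 19, 189], [228.0, 167.7]), ([221, 179, 11, 6, 32], [225.4, 180.9]), ([245, 205, 13, 10, 77], [249.6, 210.3])]
[10072, 10258, 10138, 10246, 10416, 10315, 10330, 10234, 10254, 10181, 10383, 10213, 10232, 10365, 10378, 0] 71.075
```

```bash
python3 - <<'E'
from h import *
t=capture("top").astype(int);s=capture("scene").astype(int)
for nm,ref,cur in(("top vs start","top0",t),("top vs after paddle2","s_t",t),("top vs after paddle1","m_t",t),("scene vs start","scene0",s)):
    r=cv2.imread(f"pics/{ref}.png")[:,:,::-1].astype(int);d=np.abs(cur-r).sum(2)>75
    if "top" in nm and "start" not in nm: d[:,245:]=0
    print(nm,[(st.tolist()) for st,c,_ in blobs(d,12)])
E
```

```text
top vs start [[203, 66, 410, 334, 38432], [459, 133, 8, 21, 75], [453, 138, 8, 17, 65], [439, 149, 13, 25, 115], [189, 154, 3, 7, 18], [193, 155, 25, 18, 125], [331, 156, 62, 25, 747], [343, 185, 4, 5, 16], [276, 207, 8, 14, 42], [283, 214, 7, 9, 29], [179, 223, 27, 14, 146], [259, 222, 10, 6, 21], [175, 224, 4, 8, 20], [247, 224, 10, 6, 27], [280, 224, 8, 8, 22], [292, 227, 8, 9, 21], [288, 239, 8, 7, 25], [295, 264, 6, 6, 13], [284, 289, 4, 8, 15], [290, 297, 8, 13, 32], [264, 315, 5, 7, 15], [260, 321, 5, 9, 12], [265, 322, 6, 8, 17], [617, 323, 23, 48, 864], [266, 332, 6, 8, 23], [276, 337, 5, 8, 13], [262, 342, 5, 10, 12], [251, 348, 6, 8, 16], [262, 351, 6, 9, 17], [278, 365, 9, 13, 46], [312, 381, 5, 5, 14], [324, 391, 19, 9, 92], [622, 394, 18, 6, 60]]
top vs after paddle2 [[179, 162, 66, 238, 4979], [221, 290, 24, 8, 67]]
top vs after paddle1 [[191, 40, 54, 360, 5134], [179, 223, 27, 14, 167], [175, 225, 4, 7, 19]]
scene vs start [[278, 0, 20, 12, 210], [270, 0, 138, 121, 6907], [432, 0, 96, 172, 3228], [519, 0, 13, 15, 134], [399, 4, 22, 36, 269], [281, 21, 15, 3, 31], [406, 27, 10, 11, 72], [273, 30, 6, 17, 73], [502, 42, 17, 12, 120], [375, 44, 21, 18, 213], [402, 45, 7, 8, 42], [411, 45, 6, 12, 38], [470, 45, 16, 9, 41], [403, 59, 8, 15, 83], [350, 63, 109, 135, 5338], [392, 63, 5, 4, 13], [412, 63, 7, 17, 79], [391, 69, 7, 5, 18], [496, 68, 15, 24, 134], [405, 79, 8, 7, 29], [254, 84, 15, 9, 46], [414, 84, 7, 7, 27], [482, 106, 20, 36, 341], [316, 112, 6, 3, 13], [313, 119, 14, 4, 17], [277, 118, 79, 111, 3933], [225, 128, 4, 10, 23], [214, 132, 5, 11, 23], [220, 142, 7, 15, 64], [221, 159, 15, 19, 185], [403, 170, 53, 31, 801], [221, 179, 10, 5, 27], [259, 198, 23, 29, 312], [245, 205, 41, 43, 536], [287, 230, 12, 9, 52], [300, 250, 13, 8, 16], [314, 253, 24, 17, 58], [339, 264, 20, 10, 46], [335, 272, 16, 12, 57]]
```

```bash
python3 -c "
from station import *
print(close_job())"
```

```text
the job is handed in; nothing more can be done
None
```

I handed the job in at about 71 s: both grey paddles lean in separate bays of the drying board with their feet at the stop, and the one scoop hangs still on hook 4. In the last images the hanging utensils and the other things on the bench looked undisturbed, but I got no verdict back.

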